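# Point the drain elbow at its mark and slide the catch pan under it

## Task

Screw the steel elbow further onto its stub, clockwise seen from above, and stop when its outlet points along the index tab on the bridge; do not turn it past the mark, as backing it off would make it leak. Then slide the long catch pan lengthwise under the bridge until its front part comes out on the other side and the outlet is over the pan. Leave the other things on the bench where they are.

Things in the scene. Friction and masses are not known exactly. Their poses are not given: they have to be found in the camera images.
- bridge: Low steel bridge fixed to the bench: deck 144 mm (its x) by 90 mm (its y), underside 40 mm, top 46 mm above the bench. The tunnel under it runs along its y, 124 mm wide, open at both ends. Feet reach 96 mm either way along x, a copper pipe 126 mm along +x. A 42 mm round brass foot with an upright threaded stub stands mid-deck. Origin: on the bench under the stub's axis; z up.
- stub_axis (a point): Point on the stub's vertical axis, about level with the elbow's arm, 105 mm above the bench; the elbow turns about the vertical through it.
- elbow (a joint): Angle (rad) of the steel elbow, thread already started; grows clockwise seen from above (screwing on), stops at 0 and 5.5. At the start 1.2 to 2.7 short of the mark. Stiff (0.25 N m), stays where left, sinks 2.3 mm a turn. Socket 37 mm across, top 124 mm above the bench; level round arm 18 mm thick, centre line at 105 mm, bare 19 to 76 mm from the axis, bends down at 85 mm into the outlet.
- elbow_mid (a point): Middle of the elbow's arm: on its centre line, 50 mm from the stub's axis, where it can be pinched from above.
- outlet (a point): Centre of the outlet's mouth at the arm's end, 85 mm from the stub's axis, facing down, 85 mm above the bench.
- mark: The mark: flat aluminium index tab fixed on the deck round the stub's foot, 3 mm thick, 36 mm wide, reaching 64 mm from the stub's axis over the bridge's side away from the pan, with a dark centre line. Origin on the stub's axis at deck height; its x axis runs out along the centre line, z up.
- mark_aim (a point): Point in the air on the extended centre line of the mark, 85 mm from the stub's axis, directly above or below which the outlet belongs.
- pan: Loose shallow aluminium pan, open on top, 100 mm wide (its x), 280 mm long (its y), rim 24 mm high, walls 3 mm, 0.25 to 0.45 kg. At its -y end, away from the bridge, stands a plate-shaped grip 50 mm wide, 12 mm thick (along y), top 50 mm above the bench (too tall for the tunnel). Origin: centre of the underside. Its +y end faces the bridge, yaw within 0.55 rad of the bridge's.
- pan_grip (a point): Point inside the pan's grip, 134 mm from the pan's centre towards its -y end, 36 mm above the bench.
- flask: Bystander: conical glass flask, 84 mm across, 133 mm tall; origin at its underside.
- bottle: Bystander: round glass bottle with white cap and paper label, 68 mm across, 170 mm tall; origin at its underside.
- jar: Bystander: amber glass jar with black cap, 72 mm across, 110 mm tall; origin at its underside.
- beaker: Bystander: open glass beaker, 72 mm across, 85 mm tall; origin at its underside.
- dish: Bystander: flat white dish, 90 mm across, 16 mm tall; origin at its underside.
- wrench: Bystander: steel wrench lying flat, 170 mm long; origin at its underside.
- coupling: Bystander: loose brass pipe coupling (a tube), 36 mm across, 22 mm tall; origin at its underside.
- brush: Bystander: wooden-handled brush lying flat, 160 mm long; origin at its underside.

How it is judged:
By the outcome, as a careful person would: the job done as asked, in the order asked, and still so for the second after the job is handed in, with the robot touching nothing.
It also fails if it takes over 72 s, if anything falls off the work surface, if the arm or the gripper's body presses on something with over 40 N, if the wrist force passes 120 N, or if a joint passes its speed limit or range.

## Robot

A 6-joint arm with a two-finger parallel gripper is mounted at the origin on the work surface. World frame = base frame: x ahead of the robot, y to its left, z up, the work surface at z = 0. Lengths are in mm, angles in rad, forces in N, time in s.
With the tool pointing down it reaches from about 350 to 975 mm from the base axis. Payload 7.1 kg.
Tool frame: the origin (TCP) lies on the mounting face of the last link; the fingertips stand 182 mm ahead of it and the grasp point (between the pads) lies 163 mm ahead of it (ctrl.tip_reach is the distance from the TCP to the fingertips, in mm); z points along the fingers, y is the direction in which the jaws open and shut (so a half turn about z gives the same grasp; the last joint's range is limited). The gripper opens to 88 mm and grips with 3 to 60 N. Pads are 20 mm wide; open, the fingers measure 115 mm over their backs; the gripper's body (75 mm by 178 mm) begins 61 mm behind the grasp point.
Start: joints at [1.213, 0.423, 1.63, -0, 1.089, -0.019], TCP at [207.691, 589.467, 404.675] pointing down, gripper open.
Joint ranges: [-3, 3], [-0.9, 2.11], [0.09, 2.58], [-1.31, 4.45], [0.11, 2.69], [-2.54, 2.54]. Speed limits (rad/s): [2.39, 2.39, 3.01, 3.14, 3.14, 3.14].

## Interface

Orientations are given as a rotation vector (axis times angle).
In Python, from workcell import ctrl gives the robot as it stands.
- The arm moves only by the tool jog_arm, never from a script. Its argument "steps" is a list that holds one entry, the list of rows, each a list of 7 numbers: the shift along the tool's x, y, z in m, then the turn, a rotation vector about the tool's x, y, z in degrees, then the gripper's target within -1 to 1 (shut at 1, half-way at 0, fully open at -1). A call has 1 to 20 rows; each row shifts and turns the commanded pose from where the row before left it, along the tool's axes as they then stand; what a row does not reach is not made up. A row lasts 1/12 s, in which the tool goes at most 41.7 mm and 7.16 degrees, less where a joint would pass 70% of its speed; a pose out of reach is approached as far as the arm can. A call is refused whole if a number of a shift passes 0.0417 or a number of a turn 7.16, either way. A call with a gripper value outside its range is refused whole. The fingers move at their own pace and stop on an object; the grip force is fixed at half the most. Time passes only in rows, so rows that do not move let the fingers close. It gives the time, the measured TCP pose, the force and the opening at its end, in the units of the state.
- ctrl.get_obs(): the state, without advancing time (a new reading comes with each control period).
- ctrl.get_image(name): name is "side" or "top"; returns the picture (420x560x3 uint8, red, green, blue); there is no depth.
- ctrl.camera_info(name): a dict with "fx", "fy", "cx", "cy" (pixels), "dist" ([k1, k2, p1, p2, k3] as OpenCV has them; the pictures are not rectified), "origin" and "attitude" of the camera in the world. Camera axes: x right, y down, z forward; pixel columns grow to the right and rows downward; lengths in mm; the calibration is good to about 2 mm. A picture is of the moment at which its call begins. camera_info takes no time and is no camera call.
- ctrl.close_job(): hands the job in, once; it reports no verdict.
Trained networks look in the newest picture that a camera, given by its name, has taken for a name from the list of things; names that differ only in an ending like _2 or _b are one class to them, and where a whole thing is asked for, a point or a joint stands for the part that bears it (a point fixed in the world has none). Each returns a list of dicts, best first, with "p" (0 to 1); they miss things now and then, are a little off and sometimes report something else, mostly with a low value. They report only what shows in the picture. A call takes as long as a camera call.
- ctrl.look_for(thing, camera): "bbox" ([left, top, right, bottom] in pixels, round what is visible of it).
- ctrl.trace(thing, camera): "pixels" (420x560 bool, what is visible of it) and "bbox" ([left, top, right, bottom] in pixels, round what is visible of it).
- ctrl.landmark_of(thing, camera): "uv" ([column, row] in pixels: a listed point, or the origin of a listed thing).
The state is a dict: "t": time; "qpos": joint angles; "qvel": joint speeds; "joint_torque": joint torques, N m; "ee_pos": TCP position; "orientation": TCP orientation; "ft_force": force on the tool from outside, world axes, zero at the start; "moment": the same for the moment, N m; "width": finger opening in mm.
Only numpy, scipy, OpenCV 4.12 (cv2) and the standard library are available. Lean on these libraries where they do the work, as an engineer would, in place of code of your own. Each camera call takes 0.05 s, during which the arm holds its last target.

## Working session

There is one attempt and no reset: what is moved stays moved. The work goes in short steps, Python scripts to look and compute and a tool call to move; the robot and the scene stay as the last step left them, time stands still between calls to the robot, and variables do not carry over. Pictures are saved under pics/ and viewed, and the job is handed in when it is done.

Besides the shell and the picture viewer there is one more tool, called after ">>>" by a JSON object that holds its "fn" and its "kwargs", one argument or row to a line. jog_arm: Moves the arm, as the interface text tells. Its arguments: {"type":"object","properties":{"steps":{"type":"array"}},"required":["steps"]}

```bash
mkdir -p pics; ls
python3 - <<'E'
from workcell import ctrl
import cv2
for n in ("side","top"):
    im=ctrl.get_image(n); cv2.imwrite(f"pics/{n}0.png",im[:,:,::-1]); print(n,ctrl.camera_info(n))
    for t in ["bridge","stub_axis","elbow_mid","outlet","mark","mark_aim","pan","pan_grip"]:
        print(t,[(round(d['p'],2),[round(float(v),1) for v in d['uv']]) for d in ctrl.landmark_of(t,n)[:3]])
print(ctrl.get_obs())
E
```

```text
pics
side {'fx': 542.2765814085817, 'fy': 542.2765814085817, 'cx': 280.8587577255042, 'cy': 215.72107039675163, 'dist': array([-0.21552644,  0.        ,  0.        ,  0.        ,  0.        ]), 'origin': array([ 1352.19123414, -1028.79548057,  1136.13146726]), 'attitude': array([-2.17415873, -0.70935255,  0.327293  ])}
bridge [(0.97, [294.6, 200.4])]
stub_axis [(0.74, [293.9, 175.8])]
elbow_mid [(0.68, [286.1, 169.2])]
outlet [(0.86, [273.1, 172.5])]
mark [(0.48, [296.6, 189.6])]
mark_aim [(0.71, [363.8, 198.9]), (0.52, [314.5, 171.7]), (0.25, [218.5, 255.3])]
pan [(0.92, [217.0, 255.5])]
pan_grip [(0.98, [183.6, 272.9])]
top {'fx': 480.4342412558353, 'fy': 480.4342412558353, 'cx': 272.78311273795714, 'cy': 208.52738852008525, 'dist': array([0.0358743, 0.       , 0.       , 0.       , 0.       ]), 'origin': array([ 343.90024032,    3.37644468, 1331.59630611]), 'attitude': array([-2.14200128,  2.12346885, -0.23198721])}
bridge [(0.85, [194.3, 226.9]), (0.27, [343.0, 155.9]), (0.17, [163.7, 214.0])]
stub_axis [(0.59, [192.5, 220.7]), (0.32, [256.9, 274.9])]
elbow_mid [(0.9, [196.7, 240
[... 169 characters left out ...]
.95, [378.6, 243.8])]
{'t': 0.9, 'qpos': array([ 1.21298786e+00,  4.23080384e-01,  1.62990080e+00,  2.52262356e-05,
        1.08859454e+00, -1.89907542e-02]), 'qvel': array([-1.74677264e-03,  5.87341506e-04, -3.48311326e-05, -4.43751092e-04,
       -4.50936857e-04,  1.67265483e-03]), 'joint_torque': array([ 5.76056609e-04, -5.44556344e+01, -2.74051327e+01,  6.46354887e-02,
        1.66200270e-02, -1.17063325e-05]), 'ee_pos': array([207.69456542, 589.46385917, 404.68700204]), 'orientation': array([-5.29686521e-01, -3.09659790e+00, -3.26866190e-05]), 'ft_force': array([ 0.14629561,  0.00843618, -0.47627038]), 'moment': array([ 0.01505536,  0.0157677 , -0.02106563]), 'width': 87.93856687354288}
```

View pics/side0.png

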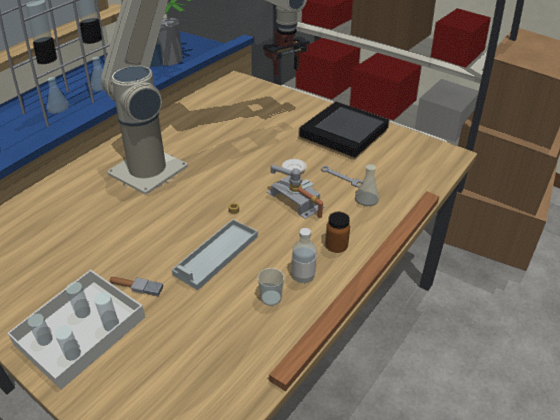

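View pics/top0.png

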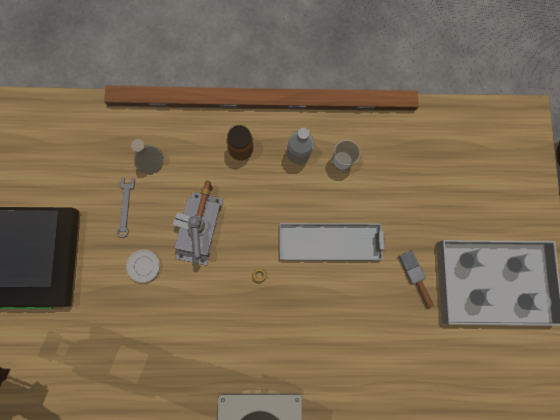

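```bash
cat > h.py <<'E'
from workcell import ctrl
import numpy as np, cv2
from scipy.spatial.transform import Rotation as R
from scipy.optimize import least_squares
CI={n:ctrl.camera_info(n) for n in ("side","top")}
def KD(n):
    c=CI[n]; return np.array([[c['fx'],0,c['cx']],[0,c['fy'],c['cy']],[0,0,1.]]),np.array(c['dist'])
def RT(n):
    c=CI[n]; Rm=R.from_rotvec(c['attitude']).as_matrix().T; return Rm,-Rm@c['origin']
def proj(n,P):
    K,D=KD(n);Rm,t=RT(n)
    return cv2.projectPoints(np.atleast_2d(P).astype(float),cv2.Rodrigues(Rm)[0],t,K,D)[0].reshape(-1,2)
def ray(n,uv):
    K,D=KD(n);u=cv2.undistortPoints(np.array([[uv]],float),K,D).ravel()
    d=RT(n)[0].T@np.array([u[0],u[1],1]); return CI[n]['origin'],d/np.linalg.norm(d)
def atz(n,uv,z):
    o,d=ray(n,uv); return o+d*(z-o[2])/d[2]
def tri(a,b):
    A=[];B=[]
    for n,uv in (("side",a),("top",b)):
        o,d=ray(n,uv);M=np.eye(3)-np.outer(d,d);A.append(M);B.append(M@o)
    p=np.linalg.lstsq(np.vstack(A),np.hstack(B),rcond=None)[0]
    return p,[np.linalg.norm(A[i]@p-B[i]) for i in (0,1)]
E
python3 - <<'E'
from h import *
np.set_printoptions(precision=1,suppress=True)
S=dict(bridge=[294.6,200.4],stub=[293.9,175.8],mid=[286.1,169.2],outlet=[273.1,172.5],mark=[296.6,189.6],pan=[217,255.5],grip=[183.6,272.9])
T=dict(bridge=[194.3,226.9],stub=[192.5,220.7],mid=[196.7,240.6],outlet=[198.3,260.6],mark=[197.7,222.4],pan=[329.1,240.9],grip=[378.6,243.8])
Z=dict(bridge=0,stub=105,mid=105,outlet=85,mark=46,pan=0,grip=36)
for k in S: print(k,*tri(S[k],T[k]),atz("side",S[k],Z[k]),atz("top",T[k],Z[k]))
for n,b in (("side",(245,140,345,225)),("top",(110,160,230,290))):
    im=cv2.imread(f"pics/{n}0.png")[b[1]:b[3],b[0]:b[2]]
    cv2.imwrite(f"pics/{n}0z.png",cv2.resize(im,None,fx=4.5 if n=="top" else 7,fy=4.5 if n=="top" else 7,interpolation=cv2.INTER_CUBIC))
for n in ("side","top"):
    for t in ["flask","bottle","jar","beaker","dish","wrench","coupling","brush"]:
        r=ctrl.landmark_of(t,n)
        if r: print(n,t,round(r[0]['p'],2),atz(n,r[0]['uv'],0))
E
```

```text
bridge [542.3 183.8  -7.7] [np.float64(7.621731803379549), np.float64(7.621731803379698)] [543.5 168.9   0. ] [546.8 188.    0. ]
stub [542.5 174.5 100.8] [np.float64(6.845467866463843), np.float64(6.845467866464397)] [542.1 163.3 105. ] [546.9 178.7 105. ]
mid [499.4 169.5 108.6] [np.float64(5.761728069647922), np.float64(5.761728069647506)] [499.7 178.8 105. ] [495.5 166.1 105. ]
outlet [449.9 166.6  76.8] [np.float64(4.063212933730314), np.float64(4.0632129337305685)] [459.3 160.7  85. ] [446.3 162.7  85. ]
mark [550.6 171.6  47.9] [np.float64(1.687682890416772), np.float64(1.6876828904164967)] [548.3 172.1  46. ] [552.2 173.   46. ]
pan [ 510.1 -189.4    0.6] [np.float64(1.3368818602641246), np.float64(1.336881860264663)] [ 508.7 -189.9    0. ] [ 511.1 -188.5    0. ]
grip [ 500.2 -321.    27.7] [np.float64(1.1489523921441192), np.float64(1.1489523921438674)] [ 505.7 -327.    36. ] [ 500.  -318.1   36. ]
side flask 0.93 [726.2 318.8   0. ]
side bottle 0.96 [770.3 -94.9   0. ]
side jar 0.59 [771.8  69.5   0. ]
side beaker 0.89 [ 738.4 -236.8    0. ]
side dish 0.63 [432.9 316.5   0. ]
side wrench 0.69 [598.6 377.8   0. ]
side coupling 0.66 [420.6  -1.4   0. ]
side brush 0.85 [ 397.3 -427.7    0. ]
top flask 0.85 [731.4 316.    0. ]
top bottle 0.71 [764.8 -95.5   0. ]
top jar 0.96 [771.3  54.2   0. ]
top beaker 0.71 [ 761.2 -232.8    0. ]
top dish 0.62 [438.7 310.3   0. ]
top wrench 0.75 [437.6 316.2   0. ]
top coupling 0.39 [414.    1.3   0. ]
top brush 0.89 [ 410. -431.    0.]
```

```bash
sleep 1; ls pics
```

```text
side0.png
side0z.png
top0.png
top0z.png
```

View pics/side0z.png

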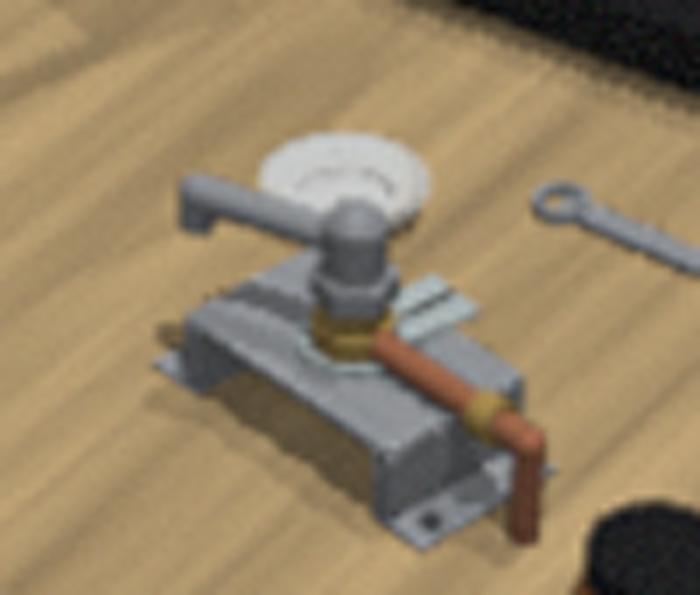

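View pics/top0z.png

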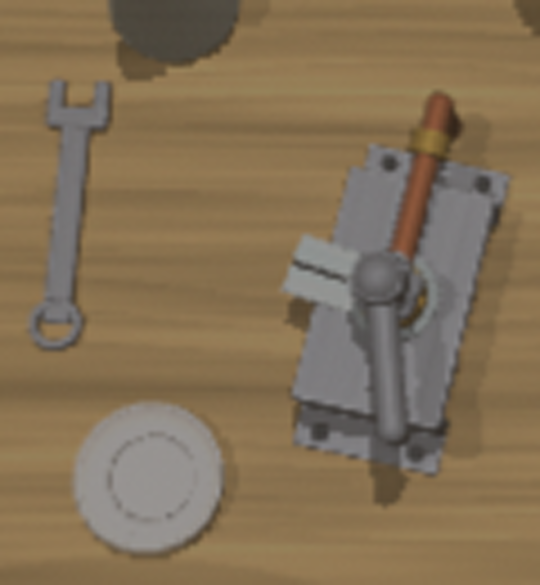

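```bash
cat > fit.py <<'E'
from h import *
np.set_printoptions(precision=1,suppress=True)
top=[((-72,45,46),(294,398)),((-72,-45,46),(440,430)),((-96,45,4),(295,443)),((-96,-45,4),(437,473)),((96,45,4),(372,145)),((96,-45,4),(508,177)),((0,0,124),(380,277))]
side=[((-96,-45,4),(155,365)),((96,-45,4),(425,548)),((-72,-45,46),(187,320)),((72,-45,46),(378,455)),((72,45,46),(523,380)),((0,0,124),(357,208))]
mt=[((64,18,49),(283,290)),((64,-18,49),(304,235)),((64,0,49),(292,262))]
ms=[((64,18,49),(438,277)),((64,-18,49),(480,312)),((64,0,49),(455,290))]
et=[((85,0,105),(393,424)),((50,0,105),(386,360))]
es=[((85,0,96),(195,205)),((50,0,105),(262,209))]
uv=lambda n,U:(np.array(U)+.5)/(4.5 if n=="top" else 7)-.5+np.array([110,160] if n=="top" else [245,140])
def run(only=None):
    L=[(n,g,P,uv(n,U)) for n,g,l in (("top",0,top),("side",0,side),("top",1,mt),("side",1,ms),("top",2,et),("side",2,es)) for P,U in l if only in(None,n)]
    def f(p):
        r=[]
        for n,g,P,m in L:
            a=p[2+g];c,s=np.cos(a),np.sin(a)
            W=[p[0]+c*P[0]-s*P[1],p[1]+s*P[0]+c*P[1],P[2]]
            r.append(proj(n,W)[0]-m)
        return np.ravel(r)
    s=least_squares(f,[545,170,0,1.5,-1.6],loss='soft_l1')
    print(only,s.x[:2],np.round(s.x[2:],3),"turn",round(s.x[3]-s.x[4],3)); print(f(s.x).reshape(-1,2).T)
if __name__=="__main__":
    for o in (None,"top","side"): run(o)
E
python3 fit.py
```

```text
None [543.2 172.8] [-0.2  1.3 -3. ] turn 4.306
[[-0.4  0.1 -0.2  0.3  0.1  1.  -0.3 -0.1 -0.  -0.2  1.9  0.9  0.4  0.2
   0.1  0.5 -0.   0.6  0.8 -0.   0.6  1.1  0.6]
 [ 0.   0.3  0.2  0.7 -0.2 -0.4 -0.2 -0.3  0.3 -0.6  0.  -0.5  0.5  0.4
   0.1  0.4 -0.1 -0.   0.6  1.2  1.8  0.4  0.7]]
top [544.2 173.3] [-0.2  1.3 -3. ] turn 4.305
[[-0.5  0.1 -0.2  0.3 -0.3  0.7 -0.5 -0.  -0.1  0.3 -0.2  0.5]
 [-0.2 -0.2  0.   0.3 -0.4 -0.8 -0.6  0.1 -0.2  0.1  0.8  1.4]]
side [541.4 172.2] [-0.2  1.3 -3. ] turn 4.301
[[-0.5 -0.8 -0.6  1.2  0.4 -0.2 -0.5  0.1  0.4  0.6  0.1]
 [-0.6  0.2 -0.8 -0.1 -0.5  0.4 -0.2 -0.1  0.5  0.3  0.6]]
```

```bash
sed -i 's/precision=1/precision=3/' fit.py; python3 fit.py | grep turn
python3 - <<'E'
from h import *
for n,b in (("side",(165,210,275,295)),("top",(265,210,395,275))):
    im=cv2.imread(f"pics/{n}0.png")[b[1]:b[3],b[0]:b[2]]
    cv2.imwrite(f"pics/{n}0p.png",cv2.resize(im,None,fx=6,fy=6,interpolation=cv2.INTER_CUBIC))
E
```

```text
None [543.188 172.751] [-0.211  1.265 -3.041] turn 4.306
top [544.151 173.288] [-0.205  1.267 -3.038] turn 4.305
side [541.398 172.24 ] [-0.218  1.26  -3.04 ] turn 4.301
```

View pics/side0p.png

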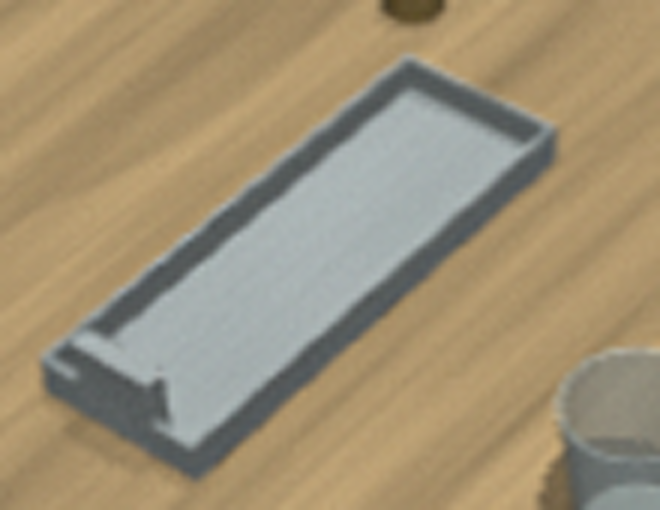

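View pics/top0p.png

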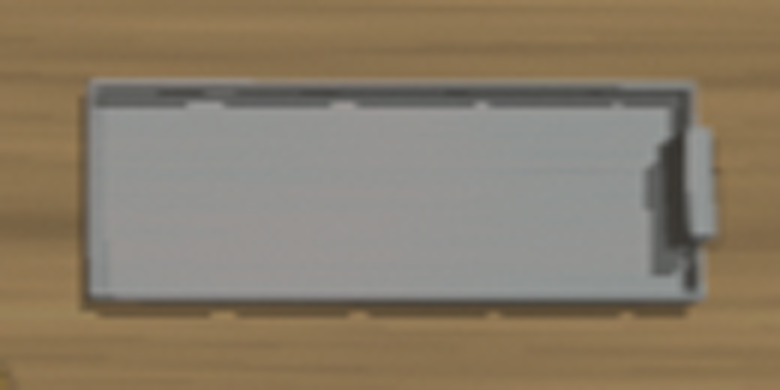

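```bash
cat > fitpan.py <<'E'
from h import *
np.set_printoptions(precision=3,suppress=True)
uv=lambda n,U,o:(np.array(U)+.5)/6-.5+np.array(o)
T=[((-50,140,24),(88,300)),((50,140,24),(88,80)),((50,-140,24),(695,80)),((-50,-140,24),(702,300)),((-25,-134,50),(705,237)),((25,-134,50),(699,126))]
S=[((-50,140,24),(407,57)),((50,140,24),(557,128)),((50,-140,24),(195,452)),((-50,-140,24),(44,360)),((-25,-134,50),(82,340)),((25,-134,50),(158,382))]
for o in ("both","top","side"):
    L=[(n,P,uv(n,U,of)) for n,l,of in (("top",T,(265,210)),("side",S,(165,210))) for P,U in l if o in("both",n)]
    def f(p):
        c,s=np.cos(p[2]),np.sin(p[2])
        return np.ravel([proj(n,[p[0]+c*P[0]-s*P[1],p[1]+s*P[0]+c*P[1],P[2]])[0]-m for n,P,m in L])
    s=least_squares(f,[510,-190,0],loss='soft_l1'); a=s.x[2]
    print(o,s.x,"grip",s.x[0]+134*np.sin(a),s.x[1]-134*np.cos(a)); print(f(s.x).reshape(-1,2).T.round(1))
print(ctrl.get_obs()['t'])
r=R.from_rotvec(ctrl.get_obs()['orientation']).as_matrix(); print(r)
E
python3 fitpan.py
```

```text
both [ 507.519 -189.404    0.012] grip 509.0732102473752 -323.39450217205683
[[ 0.6  0.3  0.2  0.8  0.1  0.2  0.4  0.4  0.4 -0.1  0.1  0.4]
 [-0.1  0.3  0.2 -0.3  0.   0.1 -0.4 -0.1 -0.5 -0.2 -0.8 -0.3]]
top [ 507.683 -188.42     0.01 ] grip 508.9800063295777 -322.413380621241
[[ 0.2 -0.  -0.1  0.4 -0.3 -0.2]
 [-0.2  0.1  0.2 -0.3  0.1  0.1]]
side [ 507.755 -190.957    0.014] grip 509.6962538852095 -324.94298004638347
[[ 0.   0.1  0.2 -0.4 -0.1  0.2]
 [-0.2  0.1 -0.1  0.3 -0.3  0.1]]
1.7
[[-0.943  0.332  0.   ]
 [ 0.332  0.943 -0.   ]
 [-0.    -0.    -1.   ]]
```

>>> {"fn": "jog_arm", "kwargs": {
  "steps": [
    [[-0.02925,-0.02163,0,0,0,0,-1],[-0.02925,-0.02163,0,0,0,0,-1],[-0.02925,-0.02163,0,0,0,0,-1],[-0.02925,-0.02163,0,0,0,0,-1],[-0.02925,-0.02163,0,0,0,0,-1],[-0.02925,-0.02163,0,0,0,0,-1],[-0.02925,-0.02163,0,0,0,0,-1],[-0.02925,-0.02163,0,0,0,0,-1],[-0.02925,-0.02163,0,0,0,0,-1],[-0.02925,-0.02163,0,0,0,0,-1],[-0.02925,-0.02163,0,0,0,0,-1],[-0.02925,-0.02163,0,0,0,0,-1],[-0.02925,-0.02163,0,0,0,0,-1],[-0.02925,-0.02163,0,0,0,0,-1],[0,0,0.015,0,0,-5.04,-1],[0,0,0.015,0,0,-5.04,-1],[0,0,0.015,0,0,-5.04,-1],[0,0,0.015,0,0,-5.04,-1],[0,0,0.015,0,0,-5.04,-1],[0,0,0,0,0,0,-1]]
  ]
}}

```text
t: 3.37
ee_pos: [492.4, 167.4, 327.3]
orientation: [0.163, -3.133, 0.002]
ft_force: [-0.5, 0.2, -0.7]
width: 87.9
```

```bash
cat > st.py <<'E'
from h import *
np.set_printoptions(precision=4,suppress=True)
def st():
    o=ctrl.get_obs(); r=R.from_rotvec(o['orientation']).as_matrix()
    print("t",o['t'],"pos",o['ee_pos'].round(1),"yhead",round(np.arctan2(r[1,1],r[0,1]),4),"tilt",r[:2,2].round(4),"F",o['ft_force'].round(1),"M",o['moment'].round(2),"w",round(o['width'],1),"q",o['qpos'].round(2))
    return o['ee_pos'],r
def to(x,y,z=None,h=None):
    p,r=st(); d=np.array([x,y,p[2] if z is None else z])-p
    print("tool shift mm",(r.T@d).round(2),"turn deg",None if h is None else round(np.degrees(np.arctan2(r[1,1],r[0,1])-h),2))
def snap(n,name,b=None,f=5):
    im=ctrl.get_image(n)[:,:,::-1]
    if b: im=cv2.resize(im[b[1]:b[3],b[0]:b[2]],None,fx=f,fy=f,interpolation=cv2.INTER_CUBIC)
    cv2.imwrite(f"pics/{name}.png",im)
E
python3 - <<'E'
from st import *
to(493.5,167.8,268,1.671)
snap("side","s1",(215,90,345,225),4.4)
E
```

```text
t 3.3667 pos [492.4 167.4 327.3] yhead 1.6747 tilt [-0.0041 -0.0013] F [-0.5  0.2 -0.7] M [ 0.    0.04 -0.06] w 87.9 q [ 0.3   0.38  1.92 -0.    0.85 -1.37]
tool shift mm [-1.38  0.36 59.34] turn deg 0.21
```

View pics/s1.png

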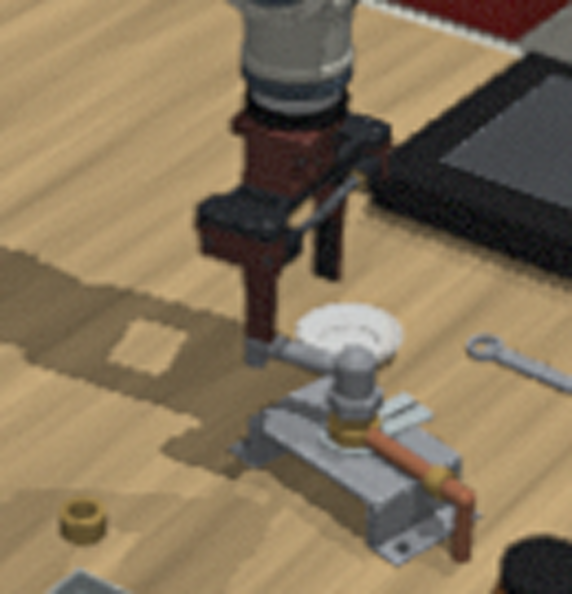

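The gripper stands over the elbow's arm with one finger on each side (arm near pixel 290,350 in the crop). I'll descend and close.

>>> {"fn": "jog_arm", "kwargs": {
  "steps": [
    [[-0.0007,0.0002,0.02,0,0,0.2,-1],[-0.0007,0.0002,0.02,0,0,0,-1],[0,0,0.0193,0,0,0,-1],[0,0,0,0,0,0,0],[0,0,0,0,0,0,1],[0,0,0,0,0,0,1],[0,0,0,0,0,0,1],[0,0,0,0,0,0,1],[0,0,0,0,0,0,1],[0,0,0,0,0,0,1],[0,0,0,0,0,0,1],[0,0,0,0,0,0,1]]
  ]
}}

```text
t: 4.42
ee_pos: [494.7, 168.3, 270.6]
orientation: [-0.153, 3.138, 0.0]
ft_force: [0.5, -0.4, 0.0]
width: 31.0
```

Run:
```python
from st import *
to(493.5,167.8,268,1.671)
snap("side","s2",(215,90,345,225),4.4)
```

```text
t 4.4167 pos [494.7 168.3 270.6] yhead 1.6682 tilt [0.0003 0.0001] F [ 0.5 -0.4  0. ] M [-0.01 -0.03 -0.04] w 31.0 q [ 0.31  0.48  1.94 -0.    0.72 -1.36]
tool shift mm [ 1.22 -0.39  2.57] turn deg -0.16
```

View pics/s2.png

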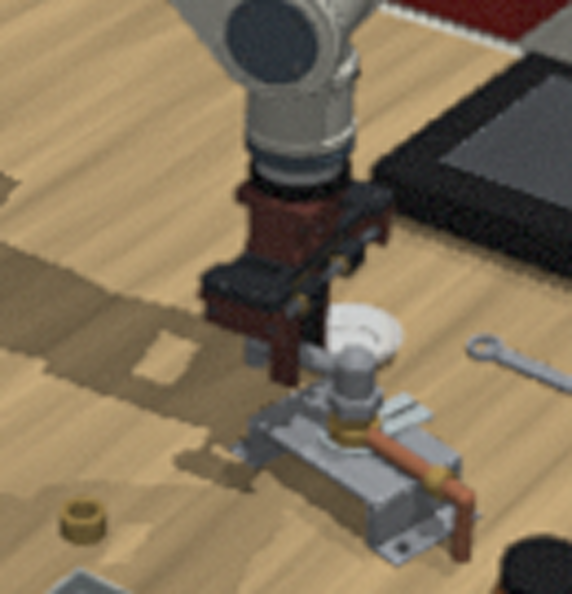

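Still closing (31 mm).

>>> {"fn": "jog_arm", "kwargs": {
  "steps": [
    [[0,0,0.001,0,0,0,1],[0,0,0,0,0,0,1],[0,0,0,0,0,0,1],[0,0,0,0,0,0,1],[0,0,0,0,0,0,1],[0,0,0,0,0,0,1]]
  ]
}}

```text
t: 4.97
ee_pos: [494.6, 168.1, 269.3]
orientation: [0.153, -3.138, 0.0]
ft_force: [0.9, -3.4, 0.2]
width: 17.1
```

Run:
```python
from st import *
to(493.5,167.8,268,1.671)
```

```text
t 4.9667 pos [494.6 168.1 269.3] yhead 1.6683 tilt [-0.0002 -0.0003] F [ 0.9 -3.4  0.2] M [-0.6  -0.13 -0.04] w 17.1 q [ 0.3   0.48  1.94 -0.    0.72 -1.36]
tool shift mm [ 1.15 -0.22  1.31] turn deg -0.15
```

>>> {"fn": "jog_arm", "kwargs": {
  "steps": [
    [[-0.0002,0.0046,0,0,0,5.4,1],[-0.0002,0.0046,0.0001,0,0,5.4,1],[-0.0002,0.0046,0,0,0,5.4,1],[-0.0002,0.0046,0,0,0,5.4,1],[-0.0002,0.0046,0.0001,0,0,5.4,1],[-0.0003,0.0046,0,0,0,5.4,1],[0,0,0,0,0,0,1],[0,0,0,0,0,0,1]]
  ]
}}

```text
t: 5.63
ee_pos: [499.6, 195.2, 269.1]
orientation: [0.725, 3.057, 0.001]
ft_force: [0.5, -1.5, 0.2]
width: 17.0
```

Run:
```python
from st import *
st()
snap("side","s3",(215,90,345,225),4.4)
```

```text
t 5.6333 pos [499.6 195.2 269.1] yhead 1.1053 tilt [0.0001 0.0003] F [ 0.5 -1.5  0.2] M [-0.16 -0.08 -0.13] w 17.0 q [ 0.35  0.5   1.91  0.    0.74 -0.76]
```

View pics/s3.png

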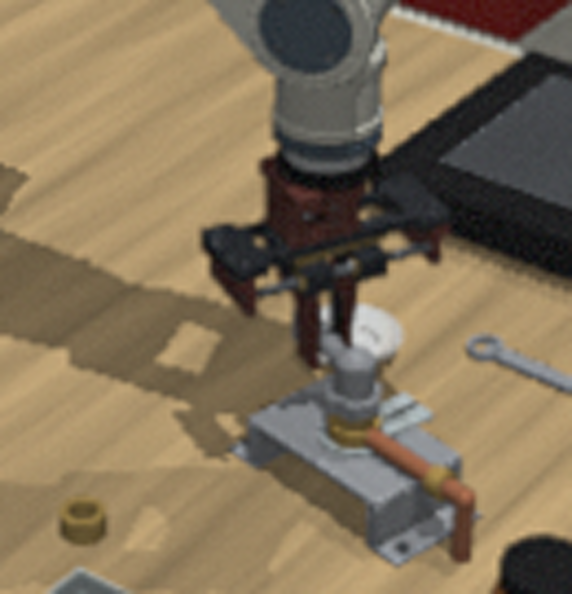

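The elbow follows the gripper round. I'll continue to about 5° short.

>>> {"fn": "jog_arm", "kwargs": {
  "steps": [
    [[-0.0002,0.0046,0,0,0,5.4,1],[-0.0002,0.0046,0.0001,0,0,5.4,1],[-0.0002,0.0046,0,0,0,5.4,1],[-0.0002,0.0046,0,0,0,5.4,1],[-0.0002,0.0046,0.0001,0,0,5.4,1],[-0.0003,0.0046,0,0,0,5.4,1],[-0.0002,0.0046,0,0,0,5.4,1],[-0.0002,0.0046,0.0001,0,0,5.4,1],[-0.0002,0.0046,0,0,0,5.4,1],[-0.0002,0.0046,0,0,0,5.4,1],[-0.0002,0.0046,0.0001,0,0,5.4,1],[-0.0003,0.0046,0,0,0,5.4,1],[-0.0002,0.0046,0,0,0,5.4,1],[-0.0002,0.0046,0,0,0,5.4,1],[0,0,0,0,0,0,1],[0,0,0,0,0,0,1]]
  ]
}}

```text
t: 7.02
ee_pos: [553.8, 220.9, 268.8]
orientation: [-2.445, -1.973, -0.002]
ft_force: [1.0, 0.6, -0.3]
width: 17.5
```

Run:
```python
from st import *
st()
snap("side","s4",(215,90,345,225),4.4)
snap("top","t4",(110,140,250,290),4)
```

```text
t 7.0167 pos [553.8 220.9 268.8] yhead -0.2128 tilt [0.0007 0.0008] F [ 1.   0.6 -0.3] M [ 0.15 -0.14 -0.  ] w 17.5 q [0.36 0.56 1.77 0.   0.8  0.57]
```

View pics/s4.png

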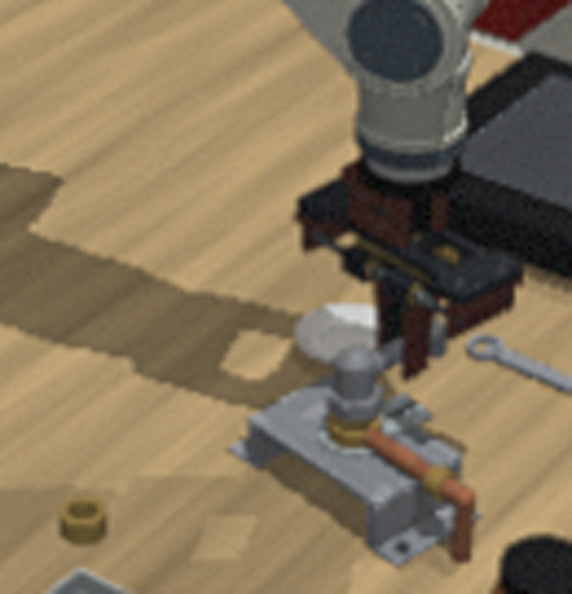

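View pics/t4.png

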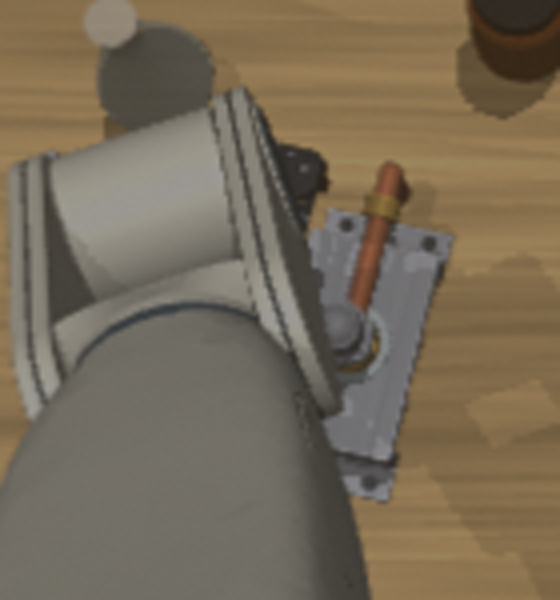

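>>> {"fn": "jog_arm", "kwargs": {
  "steps": [
    [[0,0,0,0,0,0,0],[0,0,0,0,0,0,0],[0,0,0,0,0,0,0],[0,0,0,0,0,0,0],[0,0,0,0,0,0,0],[0,0,-0.03,0,0,0,0],[0,0,-0.03,0,0,0,0],[0,0,-0.03,0,0,0,0],[-0.01,0,-0.01,0,0,0,0],[-0.038,0,0,0,0,0,0],[-0.038,0,0,0,0,0,0],[-0.038,0,0,0,0,0,0],[-0.038,0,0,0,0,0,0],[-0.038,0,0,0,0,0,0],[-0.038,0,0,0,0,0,0],[-0.038,0,0,0,0,0,0],[0,0,0,0,0,0,0],[0,0,0,0,0,0,0]]
  ]
}}

```text
t: 8.62
ee_pos: [493.5, -50.7, 368.3]
orientation: [-2.452, -1.963, 0.001]
ft_force: [0.2, -0.4, 0.1]
width: 44.2
```

Run:
```python
from st import *
st()
snap("side","s5",(245,140,345,225),7)
snap("top","t5",(110,160,230,290),4.5)
for n in("side","top"):
  for t in("outlet","elbow_mid","stub_axis"): print(n,t,[(round(d['p'],2),np.round(d['uv'],1)) for d in ctrl.landmark_of(t,n)[:2]])
```

```text
t 8.6167 pos [493.5 -50.7 368.3] yhead -0.2206 tilt [-0.0009  0.0001] F [ 0.2 -0.4  0.1] M [-0.06  0.07  0.08] w 44.2 q [-0.13  0.29  1.94  0.    0.92  0.09]
side outlet [(0.65, array([310.1, 168.1]))]
side elbow_mid [(0.83, array([309.4, 169.9])), (0.74, array([294.7, 177.6]))]
side stub_axis [(0.62, array([293. , 176.9]))]
top outlet [(0.96, array([168.8, 219. ])), (0.27, array([415.5, 279.9]))]
top elbow_mid [(0.96, array([174.6, 219.2])), (0.63, array([329. , 242.5]))]
top stub_axis [(0.7, array([192.5, 226.1])), (0.68, array([342.9, 157.8]))]
```

View pics/s5.png

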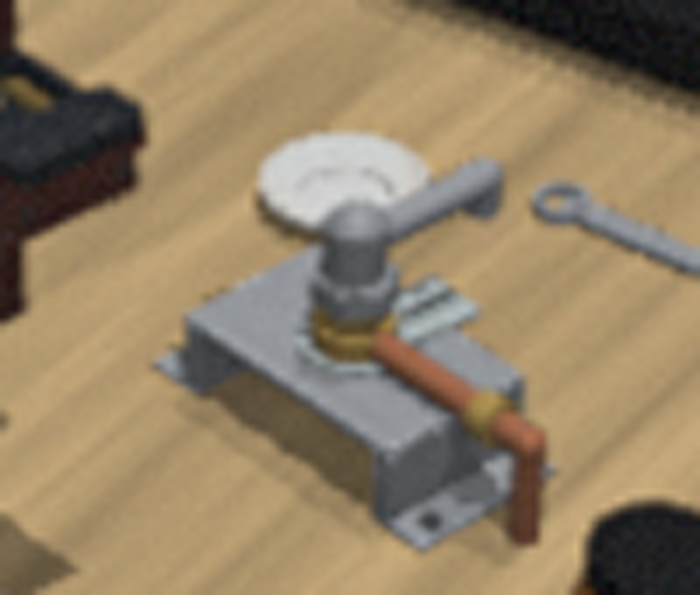

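View pics/t5.png

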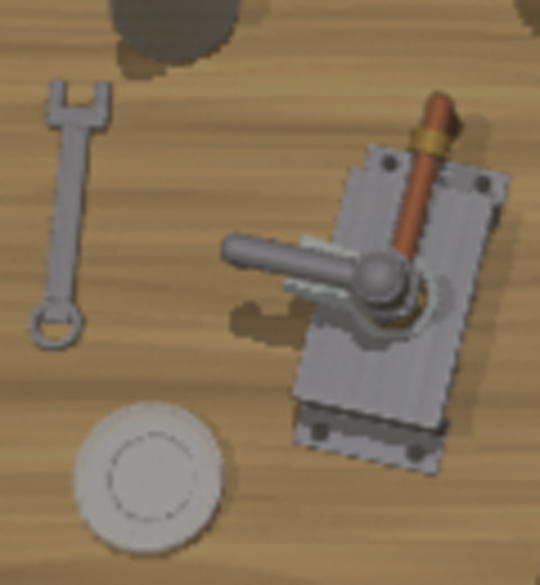

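Run:
```python
import cv2
a=cv2.imread("pics/top0.png")[205:235,165:215]; b=cv2.imread("pics/side0.png")[172:197,290:320]
cv2.imwrite("pics/tabt.png",cv2.resize(a,None,fx=15,fy=15,interpolation=cv2.INTER_CUBIC))
cv2.imwrite("pics/tabs.png",cv2.resize(b,None,fx=20,fy=20,interpolation=cv2.INTER_CUBIC))
a=cv2.imread("pics/top0.png")
```

```text
(no output)
```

View pics/tabt.png

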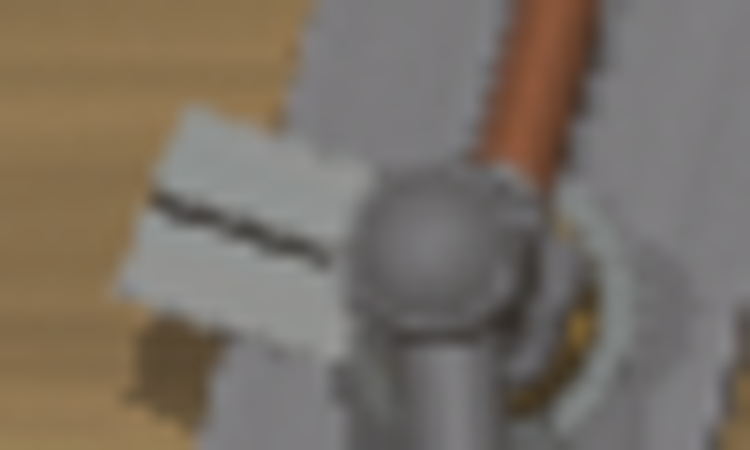

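View pics/tabs.png

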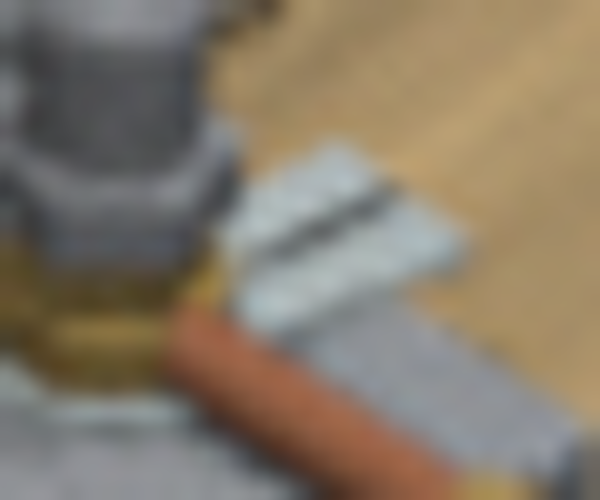

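Run:
```python
from st import *
T=lambda U:(np.array(U)+.5)/15-.5+np.array([165,205])
S=lambda U:(np.array(U)+.5)/20-.5+np.array([290,172])
def hd(n,a,b,z=49,q=0):
    d=atz(n,b,z)-atz(n,a,z); return round(np.arctan2(d[1],d[0])+q,3)
print("top line",hd("top",T((325,258)),T((155,195))),"up",hd("top",T((370,172)),T((195,108))),"lo",hd("top",T((330,358)),T((122,290))),"end",hd("top",T((195,108)),T((122,290)),q=-np.pi/2))
print("side line",hd("side",S((245,258)),S((395,190))),"up",hd("side",S((235,205)),S((340,140))),"lo",hd("side",S((262,325)),S((470,245))),"end",hd("side",S((470,245)),S((340,140)),q=-np.pi/2))
for t in ("mark",):
  for n in ("top","side"):
    print([ (d['p'],d['bbox']) for d in ctrl.trace(t,n)[:2]])
# elbow arm axis from trace: midline of mask
for n in ("top","side"):
    r=ctrl.trace("elbow",n); 
    if not r: print("none");continue
    m=r[0]['pixels']; print(n,r[0]['p'],r[0]['bbox'],m.sum())
    np.save(f"m_{n}.npy",m)
    ys,xs=np.nonzero(m)
    P=np.array([atz(n,(x,y),105) for x,y in zip(xs,ys)])[:,:2]
    ax=np.array([543.6,173]) if n=="top" else np.array([541.4,172.2])
    d=P-ax; rr=np.hypot(*d.T); a=np.arctan2(d[:,1],d[:,0])
    k=(rr>30)&(rr<74)&(abs(a-1.3)<.6); print(k.sum(),"mean heading",a[k].mean())
    bins=[(lo,round(a[k&(rr>=lo)&(rr<lo+8)].mean(),3)) for lo in range(30,74,8)]; print(bins)
    Q=P[k]; c=Q.mean(0); u=np.linalg.svd(Q-c)[2][0]; print("pca",np.arctan2(u[1],u[0]),c)
```

```text
top line 1.223 up 1.227 lo 1.262 end 1.238
side line 1.273 up 1.425 lo 1.194 end 1.236
[(0.62, [175.3, 223.2, 209.8, 235.3])]
[(0.58, [301.4, 181.5, 308.3, 188.4]), (0.38, [264.8, 165.7, 319.9, 219.0])]
top 0.81 [159.3, 213.5, 203.9, 232.9] 414
118 mean heading 1.3529934319425516
[(30, np.float64(1.346)), (38, np.float64(1.359)), (46, np.float64(1.356)), (54, np.float64(1.351)), (62, np.float64(1.351)), (70, np.float64(1.358))]
pca -1.77773011370794 [554.6792 223.22  ]
side 0.58 [288.9, 160.9, 313.5, 186.3] 275
77 mean heading 1.3760874332401838
[(30, np.float64(1.506)), (38, np.float64(1.424)), (46, np.float64(1.372)), (54, np.float64(1.349)), (62, np.float64(1.312)), (70, np.float64(1.289))]
pca -2.25238944240439 [552.4009 223.467 ]
```

Run:
```python
from st import *
g=cv2.imread("pics/top0.png").astype(float); gr=g.mean(2)
def line(n,pts,z=49):
    W=np.array([atz(n,p,z)[:2] for p in pts]); c=W.mean(0); u=np.linalg.svd(W-c)[2][0]; u*=np.sign(u[1])
    return np.arctan2(u[1],u[0]).round(4),c,u,np.abs((W-c)@[-u[1],u[0]]).max().round(2)
# dark line
pts=[]
for u in range(176,186):
    v0=205+(195+(u-175.33)*15*0+ (63/170)*((u-165+.5)*15-155))/15-.5
    vs=np.arange(int(round(v0))-3,int(round(v0))+4); w=np.clip(np.median(gr[vs,u])+0-gr[vs,u]-6,0,None)
    pts.append((u,(w*vs).sum()/w.sum()))
print(np.round(pts,2).tolist())
h,c,u,e=line("top",pts); print("line",h,c,e)
for ax in ([543.6,173],[544.1,173.3],[543.2,172.8]):
    E=atz("top",pts[0],49)[:2];E=np.array([atz("top",p,49)[:2] for p in pts]).mean(0)-ax; print("via axis",ax,np.arctan2(E[1],E[0]).round(4),"offset of line from axis",np.cross(u,np.array(ax)-c).round(2))
# side dark line
gs=cv2.imread("pics/side0.png").astype(float).mean(2); pts=[]
for uu in range(302,310):
    U=(uu-290+.5)*20; v0=(258-(68/150)*(U-245))/20-.5+172
    vs=np.arange(int(round(v0))-2,int(round(v0))+3); w=np.clip(np.median(gs[vs,uu])-gs[vs,uu],0,None); pts.append((uu,(w*vs).sum()/w.sum()))
print(np.round(pts,2).tolist()); h,c,u,e=line("side",pts); print("side line",h,c,e)
for ax in ([541.4,172.2],[543.2,172.8]):
    E=c-ax; print(ax,np.arctan2(E[1],E[0]).round(4))
```

```text
[[176.0, 218.4], [177.0, 218.68], [178.0, 218.78], [179.0, 219.26], [180.0, 219.64], [181.0, 219.75], [182.0, 220.39], [183.0, 220.67], [184.0, 220.77], [185.0, 221.24]]
line 1.2659 [558.4039 218.8766] 0.45
via axis [543.6, 173] 1.2587 offset of line from axis 0.35
via axis [544.1, 173.3] 1.2667 offset of line from axis -0.04
via axis [543.2, 172.8] 1.2521 offset of line from axis 0.67
[[302.0, 184.65], [303.0, 184.35], [304.0, 183.78], [305.0, 183.37], [306.0, 182.82], [307.0, 182.38], [308.0, 181.79], [309.0, 181.06]]
side line 1.3281 [553.6954 217.0435] 0.76
[541.4, 172.2] 1.3032
[543.2, 172.8] 1.3379<stdin>:15: DeprecationWarning: Arrays of 2-dimensional vectors are deprecated. Use arrays of 3-dimensional vectors instead. (deprecated in NumPy 2.0)
```

Run:
```python
from st import *
to(553.8,220.9,368.8,-0.213)
```

```text
t 9.2167 pos [494.5 -48.4 368.7] yhead -0.2159 tilt [-0.  0.] F [ 0.   0.1 -0.1] M [-0.08  0.09  0.03] w 43.9 q [-0.12  0.29  1.94  0.    0.92  0.09]
tool shift mm [275.73   0.27  -0.05] turn deg -0.16
```

>>> {"fn": "jog_arm", "kwargs": {
  "steps": [
    [[0.0345,0,0,0,0,-0.16,0],[0.0345,0,0,0,0,0,0],[0.0345,0,0,0,0,0,0],[0.0345,0,0,0,0,0,0],[0.0345,0,0,0,0,0,0],[0.0345,0,0,0,0,0,0],[0.0345,0,0,0,0,0,0],[0.0342,0.0003,0,0,0,0,0],[0,0,0,0,0,0,0],[0,0,0,0,0,0,0],[0,0,0,0,0,0,0]]
  ]
}}

```text
t: 10.13
ee_pos: [552.9, 220.3, 368.4]
orientation: [-2.445, -1.973, 0.002]
ft_force: [-0.8, -0.2, 0.1]
width: 44.0
```

Run:
```python
from st import *
to(553.8,220.9,268.8,-0.213)
```

```text
t 10.1333 pos [552.9 220.3 368.4] yhead -0.2131 tilt [-0.001  -0.0007] F [-0.8 -0.2  0.1] M [-0.14  0.05  0.03] w 44.0 q [ 0.36  0.42  1.73 -0.    0.99  0.57]
tool shift mm [ 0.82  0.83 99.58] turn deg -0.01
```

>>> {"fn": "jog_arm", "kwargs": {
  "steps": [
    [[0,0.0003,0.025,0,0,0,0],[0,0,0.025,0,0,0,0],[0,0,0.025,0,0,0,0],[0,0,0.025,0,0,0,0],[0,0,0,0,0,0,0],[0,0,0,0,0,0,0],[0,0,0,0,0,0,0]]
  ]
}}

```text
t: 10.72
ee_pos: [554.1, 219.8, 270.0]
orientation: [2.447, 1.97, 0.001]
ft_force: [-0.7, 0.4, 0.9]
width: 44.0
```

Run:
```python
from st import *
to(553.8,220.9,268.8,-0.213)
```

```text
t 10.7167 pos [554.1 219.8 270. ] yhead -0.2149 tilt [0.0009 0.0003] F [-0.7  0.4  0.9] M [-0.06  0.07  0.01] w 44.0 q [ 0.36  0.56  1.77 -0.    0.81  0.57]
tool shift mm [ 1.01 -0.5   1.16] turn deg -0.11
```

>>> {"fn": "jog_arm", "kwargs": {
  "steps": [
    [[0,0,0,0,0,0,1],[0,0,0,0,0,0,1],[0,0,0,0,0,0,1],[0,0,0,0,0,0,1],[0,0,0,0,0,0,1],[0,0,0,0,0,0,1],[0,0,0,0,0,0,1],[0,0,0,0,0,0,1]]
  ]
}}

```text
t: 11.38
ee_pos: [553.8, 220.7, 269.2]
orientation: [2.446, 1.972, 0.001]
ft_force: [0.5, 1.5, 4.1]
width: 17.5
```

Run:
```python
from st import *
p,r=st(); d=p[:2]-[543.6,173]; print(np.arctan2(d[1],d[0]),np.hypot(*d))
```

```text
t 11.3833 pos [553.8 220.7 269.2] yhead -0.2138 tilt [0.0008 0.0004] F [0.5 1.5 4.1] M [0.   0.09 0.03] w 17.5 q [0.36 0.56 1.77 0.   0.8  0.57]
1.360027822571742 48.77928428271612
```

>>> {"fn": "jog_arm", "kwargs": {
  "steps": [
    [[0,0.001,0,0,0,1.2,1],[0,0.001,0,0,0,1.2,1],[-0.0001,0.001,0,0,0,1.2,1],[0,0.0009,0,0,0,1.0,1],[0,0,0,0,0,0,1],[0,0,0,0,0,0,1],[0,0,0,0,0,0,1]]
  ]
}}

```text
t: 11.97
ee_pos: [557.5, 219.7, 269.0]
orientation: [-2.524, -1.87, -0.001]
ft_force: [-1.2, 2.1, 5.8]
width: 17.3
```

Run:
```python
from st import *
p,r=st(); d=p[:2]-[543.6,173]; print(np.arctan2(d[1],d[0]),np.hypot(*d))
```

```text
t 11.9667 pos [557.5 219.7 269. ] yhead -0.2954 tilt [0.0004 0.0006] F [-1.2  2.1  5.8] M [0.41 0.22 0.11] w 17.3 q [0.36 0.57 1.77 0.   0.81 0.65]
1.2813875838217479 48.76465335703106
```

>>> {"fn": "jog_arm", "kwargs": {
  "steps": [
    [[0,0,0,0,0,0,0],[0,0,0,0,0,0,0],[0,0,0,0,0,0,0],[0,0,0,0,0,0,0],[0,0,0,0,0,0,0],[0,0,-0.03,0,0,0,0],[0,0,-0.03,0,0,0,0],[0,0,-0.03,0,0,0,0],[-0.01,0,-0.01,0,0,0,0],[-0.038,0,0,0,0,0,0],[-0.038,0,0,0,0,0,0],[-0.038,0,0,0,0,0,0],[-0.038,0,0,0,0,0,0],[-0.038,0,0,0,0,0,0],[-0.038,0,0,0,0,0,0],[-0.038,0,0,0,0,0,0],[0,0,0,0,0,0,0],[0,0,0,0,0,0,0]]
  ]
}}

```text
t: 13.47
ee_pos: [476.3, -46.6, 368.3]
orientation: [-2.526, -1.866, 0.001]
ft_force: [-0.4, 0.3, 0.2]
width: 44.2
```

Run:
```python
from st import *
st()
snap("side","s6",(245,140,345,225),7)
snap("top","t6",(130,190,220,260),8)
for n in ("top","side"):
    r=ctrl.trace("elbow",n)
    m=r[0]['pixels']; print(n,r[0]['p'],r[0]['bbox'],m.sum())
    ys,xs=np.nonzero(m)
    P=np.array([atz(n,(x,y),104.5) for x,y in zip(xs,ys)])[:,:2]
    for ax in ([543.6,173],[544.15,173.3],[543.2,172.8]):
        d=P-ax; rr=np.hypot(*d.T); a=np.arctan2(d[:,1],d[:,0])
        k=(rr>30)&(rr<78)&(abs(a-1.3)<.6); print(ax,k.sum(),"mean heading",a[k].mean().round(3),[round(a[k&(rr>=lo)&(rr<lo+8)].mean(),3) for lo in range(30,78,8)])
```

```text
t 13.4667 pos [476.3 -46.6 368.3] yhead -0.2984 tilt [-0.0008  0.0001] F [-0.4  0.3  0.2] M [-0.09  0.14 -0.  ] w 44.2 q [-0.12  0.26  1.98 -0.    0.91  0.18]
top 0.59 [159.8, 211.0, 203.1, 232.0] 394
[543.6, 173] 123 mean heading 1.293 [np.float64(1.297), np.float64(1.298), np.float64(1.294), np.float64(1.286), np.float64(1.289), np.float64(1.292)]
[544.15, 173.3] 123 mean heading 1.301 [np.float64(1.308), np.float64(1.307), np.float64(1.299), np.float64(1.293), np.float64(1.294), np.float64(1.302)]
[543.2, 172.8] 123 mean heading 1.284 [np.float64(1.288), np.float64(1.279), np.float64(1.285), np.float64(1.274), np.float64(1.285), np.float64(1.293)]
side 0.72 [288.9, 159.5, 314.4, 186.1] 285
[543.6, 173] 80 mean heading 1.357 [np.float64(1.46), np.float64(1.393), np.float64(1.397), np.float64(1.344), np.float64(1.281), np.float64(1.307)]
[544.15, 173.3] 81 mean heading 1.364 [np.float64(1.471), np.float64(1.391), np.float64(1.397), np.float64(1.367), np.float64(1.304), np.float64(1.286)]
[543.2, 172.8] 80 mean heading 1.351 [np.float64(1.449), np.float64(1.385), np.float64(1.387), np.float64(1.344), np.float64(1.266), np.float64(1.311)]
```

View pics/s6.png

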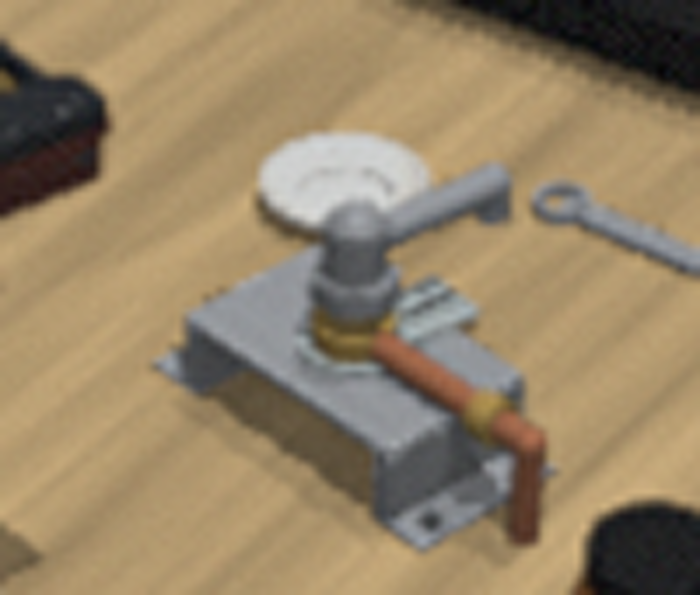

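View pics/t6.png

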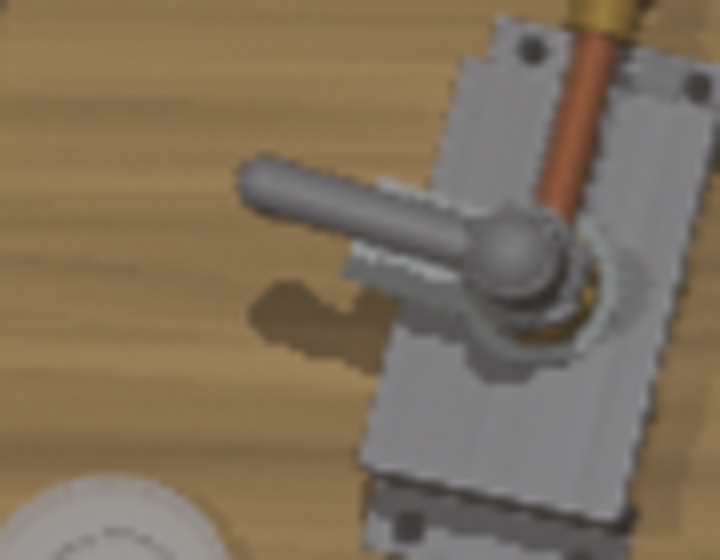

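Run:
```python
from st import *
im=ctrl.get_image("top").astype(float); cv2.imwrite("pics/top7.png",im[:,:,::-1])
s=im[:,:,0]-im[:,:,2]
# arm columns: width profile by R-B
pts=[]
for u in range(163,177):
    col=s[205:232,u]; 
    v=np.arange(205,232); bg=np.percentile(col,85); fg=np.percentile(col,8); 
    th=(bg+fg)/2; below=np.where(col<th)[0]
    # contiguous run containing expected centre
    v0=int(round(212.3+(u-162)*0.27))-205
    a=v0
    while col[a-1]<th: a-=1
    b=v0
    while b+1<len(col) and col[b+1]<th: b+=1
    lo=a-1+(col[a-1]-th)/(col[a-1]-col[a]); hi=b+((th-col[b])/(col[b+1]-col[b]) if b+1<len(col) else 0)
    pts.append((u,lo+205,hi+205,(lo+hi)/2+205))
print(np.round(pts,2))
ax=lambda P,z:None
for i,name in((1,"up"),(2,"lo"),(3,"mid")):
    q=[p for p in pts if i==1 or p[0]<172]
    W=np.array([atz("top",(p[0],p[i]),104.5)[:2] for p in q]); c=W.mean(0); u=np.linalg.svd(W-c)[2][0];u*=np.sign(u[1])
    print(name,np.arctan2(u[1],u[0]).round(3),c)
    if i==3:
        for A in ([543.6,173],[544.15,173.3],[543.2,172.8]): print(A,np.arctan2(c[1]-A[1],c[0]-A[0]).round(3))
# socket sphere centre in top / orig
for n in ("top0","top7"):
    pass
# overlays
def ov(src,name,b,f,hs,n,z,ax,r0,r1,w):
    I=cv2.imread(src)[b[1]:b[3],b[0]:b[2]]; I=cv2.resize(I,None,fx=f,fy=f,interpolation=cv2.INTER_CUBIC)
    for h,c in hs:
        e=np.array([np.cos(h),np.sin(h)]);p=np.array([-e[1],e[0]])
        for o in w:
            q=[np.r_[np.array(ax)+e*r+p*o,z] for r in(r0,r1)]
            q=((proj(n,q)-b[:2]+.5)*f-.5); cv2.line(I,tuple(int(round(x)) for x in q[0]),tuple(int(round(x)) for x in q[1]),c,1,cv2.LINE_AA)
    cv2.imwrite(name,I)
ax=[543.9,173.2]
ov("pics/top0.png","pics/ov_tab.png",(160,195,215,240),12,[(1.265,(0,0,255)),(1.225,(0,255,0))],"top",49,ax,15,64,(-18,0,18))
ov("pics/top7.png","pics/ov_arm.png",(150,195,215,240),12,[(1.275,(0,0,255)),(1.295,(0,255,0))],"top",104.5,ax,0,94,(-9,0,9))
```

```text
[[163.   209.15 216.56 212.86]
 [164.   209.35 216.88 213.11]
 [165.   209.55 216.95 213.25]
 [166.   209.77 217.22 213.5 ]
 [167.   210.31 217.41 213.86]
 [168.   210.54 217.6  214.07]
 [169.   210.76 218.12 214.44]
 [170.   211.31 218.27 214.79]
 [171.   211.41 218.58 215.  ]
 [172.   211.69 218.69 215.19]
 [173.   211.84 219.21 215.52]
 [174.   212.36 224.66 218.51]
 [175.   212.59 225.59 219.09]
 [176.   212.69 225.9  219.29]]
up 1.296 [571.8575 238.7004]
lo 1.332 [554.6245 244.2725]
mid 1.308 [564.1257 244.7273]
[543.6, 173] 1.292
[544.15, 173.3] 1.298
[543.2, 172.8] 1.288[ WARN:0@1.352] global loadsave.cpp:1063 imwrite_ Unsupported depth image for selected encoder is fallbacked to CV_8U.
```

View pics/ov_tab.png

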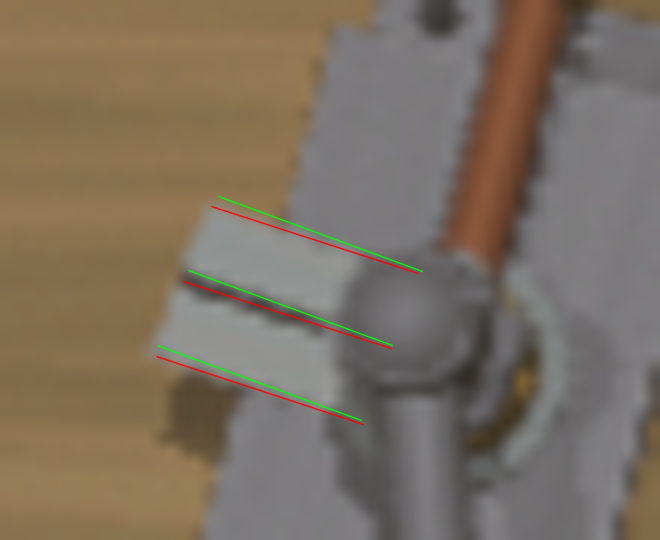

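View pics/ov_arm.png

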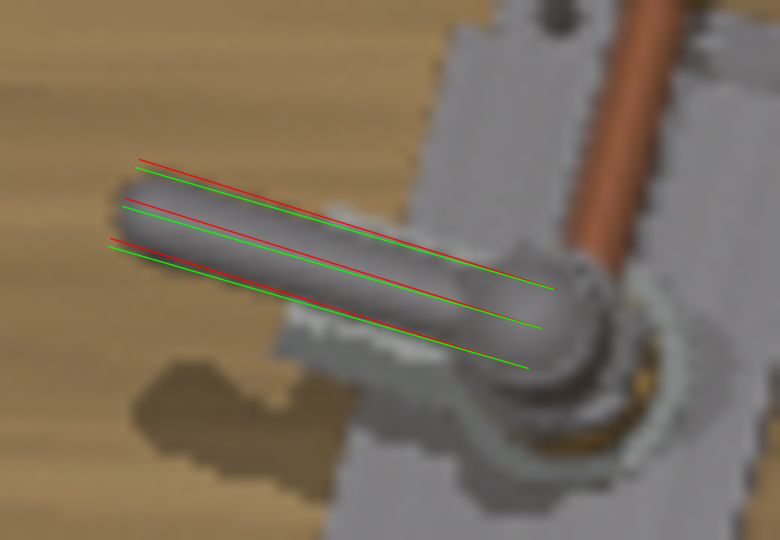

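```bash
cat > edges.py <<'E'
from st import *
def edgecol(g,u,v0,sgn,hw=2.5):
    # subpixel edge along column near v0: centroid of signed gradient
    vs=np.arange(int(v0)-5,int(v0)+7); c=g[vs,u]; d=np.diff(c)*sgn; m=vs[:-1]+.5
    w=np.clip(d,0,None)*(abs(m-v0)<=hw); 
    return (w*m).sum()/w.sum() if w.sum()>4 else None
def track(g,h,ax,z,o,r0,r1,sgn,n="top",it=2):
    e=np.array([np.cos(h),np.sin(h)]);p=np.array([-e[1],e[0]])
    q=proj(n,[np.r_[np.array(ax)+e*r+p*o,z] for r in(r0,r1)])
    us=np.arange(int(np.ceil(min(q[:,0]))),int(max(q[:,0]))+1); k=np.polyfit(q[:,0],q[:,1],1); out=[]
    for _ in range(it):
        out=[(u,edgecol(g,u,np.polyval(k,u),sgn,2.2)) for u in us]; out=np.array([x for x in out if x[1] is not None])
        k=np.polyfit(out[:,0],out[:,1],1); res=out[:,1]-np.polyval(k,out[:,0])
        out=out[abs(res)<max(.3,2*res.std())]; k=np.polyfit(out[:,0],out[:,1],1)
    W=np.array([atz(n,x,z)[:2] for x in out]); c=W.mean(0); a=np.linalg.svd(W-c)[2][0]; a*=np.sign(a[1])
    hh=np.arctan2(a[1],a[0]); off=float((c-ax)@[-a[1],a[0]])
    return round(hh,3),round(off,2),len(out),np.round(np.std((W-c)@[-a[1],a[0]]),2)
if __name__=="__main__":
    g0=cv2.imread("pics/top0.png").astype(float); L=g0.mean(2); B=g0[:,:,0]; g7=cv2.imread("pics/top7.png").astype(float)
    ax=[543.6,173.1]
    for nm,g in (("L",L),("B",B)):
        print(nm,"tab up",track(g,1.25,ax,49,-18,30,62,1),"tab lo",track(g,1.25,ax,49,18,30,62,-1))
        print("line up edge",track(g,1.25,ax,49,-1.5,36,62,-1),"lo",track(g,1.25,ax,49,1.5,36,62,1))
    S=g7[:,:,2]-g7[:,:,0]; L7=g7.mean(2)
    print("arm up vs wood", track(-S,1.295,ax,104.5,-9,60,82,1),"lo",track(-S,1.295,ax,104.5,9,62,82,-1))
    S0=g0[:,:,2]-g0[:,:,0]
    print("tab outer by S up",track(-S0,1.25,ax,49,-18,46,63,1),"lo",track(-S0,1.25,ax,49,18,46,63,-1))
E
python3 edges.py
```

```text
L tab up (np.float64(1.237), -17.26, 10, np.float64(0.41)) tab lo (np.float64(1.369), 12.69, 11, np.float64(0.45))
line up edge (np.float64(1.259), -2.05, 9, np.float64(0.25)) lo (np.float64(1.267), 1.73, 9, np.float64(0.38))
B tab up (np.float64(1.249), -17.82, 10, np.float64(0.38)) tab lo (np.float64(1.359), 12.99, 10, np.float64(0.3))
line up edge (np.float64(1.258), -2.05, 9, np.float64(0.24)) lo (np.float64(1.267), 1.74, 9, np.float64(0.36))
arm up vs wood (np.float64(1.278), -8.13, 8, np.float64(0.19)) lo (np.float64(1.35), 4.7, 7, np.float64(0.25))
tab outer by S up (np.float64(1.337), -22.73, 6, np.float64(0.5)) lo (np.float64(1.216), 20.98, 6, np.float64(0.21))
```

Run:
```python
from st import *
to(557.2,219.95,368.8,-0.283)
```

```text
t 13.7167 pos [477.6 -43.7 368.6] yhead -0.2924 tilt [-0.0001  0.0001] F [-0.5  0.5 -0.7] M [-0.03  0.07  0.02] w 44.0 q [-0.12  0.26  1.97  0.    0.91  0.18]
tool shift mm [275.38   0.23  -0.18] turn deg -0.54
```

>>> {"fn": "jog_arm", "kwargs": {
  "steps": [
    [[0.0345,0,0,0,0,0,0],[0.0345,0,0,0,0,0,0],[0.0345,0,0,0,0,0,0],[0.0345,0,0,0,0,0,0],[0.0345,0,0,0,0,0,0],[0.0345,0,0,0,0,0,0],[0.0345,0,0,0,0,0,0],[0.0339,0.0002,0,0,0,-0.6,0],[0,0,0.025,0,0,0,0],[0,0,0.025,0,0,0,0],[0,0,0,0,0,0,0],[0,0,0,0,0,0,0],[0,0,0,0,0,0,0],[0,0,0,0,0,0,0],[0,0,0,0,0,0,0]]
  ]
}}

```text
t: 14.97
ee_pos: [557.8, 218.8, 320.3]
orientation: [2.513, 1.884, 0.004]
ft_force: [0.1, -0.2, 0.4]
width: 44.1
```

Run:
```python
from st import *
to(557.2,219.95,268.8,-0.283)
```

```text
t 14.9667 pos [557.8 218.8 320.3] yhead -0.2839 tilt [0.0023 0.0008] F [ 0.1 -0.2  0.4] M [-0.06  0.07 -0.02] w 44.1 q [0.35 0.49 1.75 0.   0.9  0.64]
tool shift mm [ 0.82 -1.02 51.51] turn deg -0.05
```

>>> {"fn": "jog_arm", "kwargs": {
  "steps": [
    [[0,0,0.025,0,0,0,0],[0,0,0.025,0,0,0,0],[0,0,0,0,0,0,0],[0,0,0,0,0,0,0],[0,0,0,0,0,0,0],[0,0,0,0,0,0,0],[0,0,0,0,0,0,0],[0,0,0,0,0,0,0]]
  ]
}}

```text
t: 15.63
ee_pos: [557.7, 218.9, 270.0]
orientation: [2.513, 1.885, 0.003]
ft_force: [-0.2, 0.0, 0.3]
width: 43.9
```

Run:
```python
from st import *
to(557.2,219.95,268.8,-0.283)
```

```text
t 15.6333 pos [557.7 218.9 270. ] yhead -0.2837 tilt [0.0018 0.0006] F [-0.2  0.   0.3] M [-0.08  0.07 -0.01] w 43.9 q [ 0.35  0.56  1.77 -0.    0.81  0.64]
tool shift mm [ 0.82 -0.78  1.16] turn deg -0.04
```

>>> {"fn": "jog_arm", "kwargs": {
  "steps": [
    [[0,-0.0006,0.001,0,0,0,1],[0,0,0,0,0,0,1],[0,0,0,0,0,0,1],[0,0,0,0,0,0,1],[0,0,0,0,0,0,1],[0,0,0,0,0,0,1],[0,0,0,0,0,0,1],[0,0,0,0,0,0,1]]
  ]
}}

```text
t: 16.3
ee_pos: [556.9, 219.0, 267.8]
orientation: [2.513, 1.885, 0.0]
ft_force: [0.9, -1.2, 0.9]
width: 17.4
```

Run:
```python
from st import *
p,r=st(); d=p[:2]-[543.6,173.1]; print(np.arctan2(d[1],d[0]),np.hypot(*d))
```

```text
t 16.3 pos [556.9 219.  267.8] yhead -0.2837 tilt [0.0003 0.    ] F [ 0.9 -1.2  0.9] M [-0.2  -0.1  -0.05] w 17.4 q [ 0.35  0.57  1.77 -0.    0.8   0.64]
1.2880376895872652 47.773304693096186
```

>>> {"fn": "jog_arm", "kwargs": {
  "steps": [
    [[0,0.0006,0,0,0,0.7,1],[0,0.0006,0,0,0,0.7,1],[0,0,0,0,0,0,1],[0,0,0,0,0,0,1],[0,0,0,0,0,0,1]]
  ]
}}

```text
t: 16.72
ee_pos: [557.8, 218.7, 267.7]
orientation: [-2.536, -1.854, 0.001]
ft_force: [-1.9, 1.6, 0.4]
width: 17.4
```

Run:
```python
from st import *
p,r=st(); d=p[:2]-[543.6,173.1]; print(np.arctan2(d[1],d[0]),np.hypot(*d))
```

```text
t 16.7167 pos [557.8 218.7 267.7] yhead -0.3079 tilt [-0.0004 -0.    ] F [-1.9  1.6  0.4] M [0.06 0.25 0.12] w 17.4 q [0.35 0.57 1.77 0.   0.81 0.66]
1.2694388869959243 47.79440894855878
```

>>> {"fn": "jog_arm", "kwargs": {
  "steps": [
    [[0,0,0,0,0,0,0],[0,0,0,0,0,0,0],[0,0,0,0,0,0,0],[0,0,0,0,0,0,0],[0,0,0,0,0,0,0],[0,0,-0.03,0,0,0,0],[0,0,-0.03,0,0,0,0],[0,0,-0.03,0,0,0,0],[-0.01,0,-0.01,0,0,0,0],[-0.038,0,0,0,0,0,0],[-0.038,0,0,0,0,0,0],[-0.038,0,0,0,0,0,0],[-0.038,0,0,0,0,0,0],[-0.038,0,0,0,0,0,0],[-0.038,0,0,0,0,0,0],[-0.038,0,0,0,0,0,0],[-0.038,0,0,0,0,0,-1],[-0.038,0,0,0,0,0,-1],[0,0,0,0,0,0,-1]]
  ]
}}

```text
t: 18.3
ee_pos: [448.9, -121.4, 367.3]
orientation: [2.54, 1.848, -0.003]
ft_force: [-0.1, -0.3, 0.7]
width: 60.4
```

Run:
```python
from st import *
from edges import track
im=ctrl.get_image("top")[:,:,::-1]; cv2.imwrite("pics/top8.png",im)
snap("side","s8",(245,140,345,225),7)
cv2.imwrite("pics/t8.png",cv2.resize(im[190:260,130:220],None,fx=8,fy=8,interpolation=cv2.INTER_CUBIC))
r=ctrl.trace("elbow","top"); m=r[0]['pixels']
ys,xs=np.nonzero(m); P=np.array([atz("top",(x,y),104.5) for x,y in zip(xs,ys)])[:,:2]
d=P-[543.6,173.1]; rr=np.hypot(*d.T); a=np.arctan2(d[:,1],d[:,0]); k=(rr>30)&(rr<78)&(abs(a-1.3)<.6); print("trace",a[k].mean())
for f in ("top7","top8"):
    im=cv2.imread(f"pics/{f}.png").astype(float); s=im[:,:,2]-im[:,:,0]; pts=[]
    for u in range(163,174):
        col=s[203:232,u]; th=(np.percentile(col,85)+np.percentile(col,8))/2; a=b=int(round(211.8+(u-162)*.28))-203
        while col[a-1]<th: a-=1
        while col[b+1]<th: b+=1
        pts.append((u,203+(a-1+(col[a-1]-th)/(col[a-1]-col[a])+b+(th-col[b])/(col[b+1]-col[b]))/2))
    W=np.array([atz("top",p,104.5)[:2] for p in pts]);c=W.mean(0); e=np.polyfit(W[:,1],W[:,0],1)
    print(f,[round(float(np.arctan2(c[1]-A[1],c[0]-A[0])),3) for A in([543.6,173.1],[544.1,173.3])],"slope",np.arctan2(1,e[0]).round(3))
st()
```

```text
trace 1.286294191984542
top7 [1.291, 1.297] slope 1.311
top8 [1.281, 1.287] slope 1.299
t 18.45 pos [ 450.7 -117.1  367.4] yhead -0.3099 tilt [-0.0005  0.0003] F [ 0.7 -0.1 -0.2] M [-0.1   0.1  -0.02] w 72.7 q [-0.28  0.24  2.    0.    0.9   0.03]
```

View pics/t8.png

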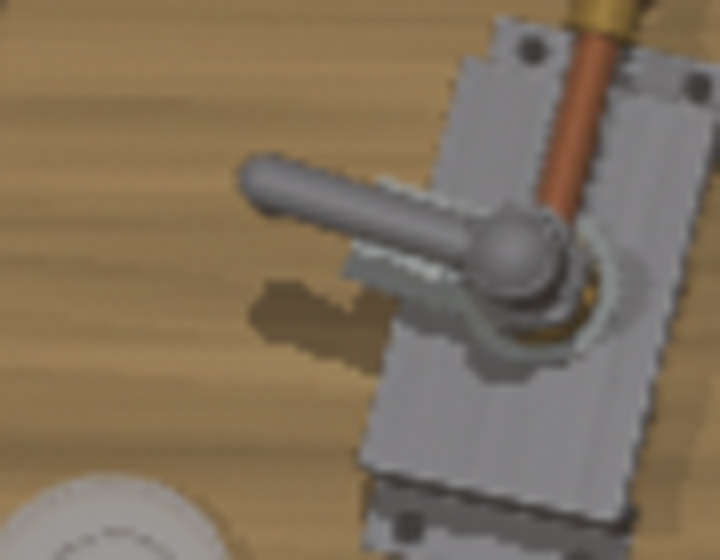

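View pics/s8.png

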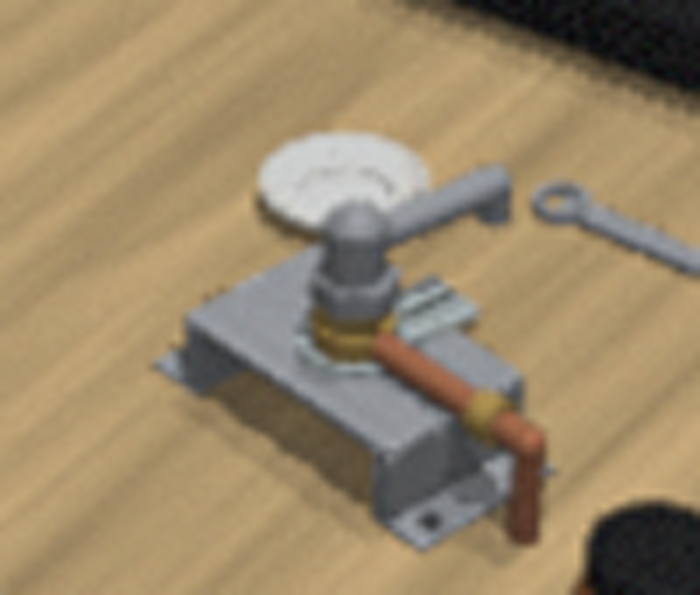

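The elbow now stops about 0.02 rad (≈1°) short of the mark and has not passed it, so I'll leave it there. Next is the pan grip.

Run:
```python
from st import *
to(509.2,-323.4,300,-1.559)
```

```text
t 18.45 pos [ 450.7 -117.1  367.4] yhead -0.3099 tilt [-0.0005  0.0003] F [ 0.7 -0.1 -0.2] M [-0.1   0.1  -0.02] w 72.7 q [-0.28  0.24  2.    0.    0.9   0.03]
tool shift mm [-178.61  118.61   67.34] turn deg 71.57
```

>>> {"fn": "jog_arm", "kwargs": {
  "steps": [
    [[-0.0255,0.0169,0.0096,0,0,0,-1],[-0.0255,0.0169,0.0096,0,0,0,-1],[-0.0255,0.0169,0.0096,0,0,0,-1],[-0.0255,0.0169,0.0096,0,0,0,-1],[-0.0255,0.0169,0.0096,0,0,0,-1],[-0.0255,0.0169,0.0096,0,0,0,-1],[-0.0255,0.0169,0.0096,0,0,0,-1],[0,0,0,0,0,6.5,-1],[0,0,0,0,0,6.5,-1],[0,0,0,0,0,6.5,-1],[0,0,0,0,0,6.5,-1],[0,0,0,0,0,6.5,-1],[0,0,0,0,0,6.5,-1],[0,0,0,0,0,6.5,-1],[0,0,0,0,0,6.5,-1],[0,0,0,0,0,6.5,-1],[0,0,0,0,0,6.5,-1],[0,0,0,0,0,6.5,-1],[0,0,0,0,0,0,-1]]
  ]
}}

```text
t: 20.03
ee_pos: [510.8, -321.0, 300.1]
orientation: [-3.141, -0.021, 0.001]
ft_force: [0.5, 0.9, 1.1]
width: 87.8
```

Run:
```python
from st import *
to(509.2,-323.4,200,-1.559)
snap("side","s9",(120,150,290,300),4)
```

```text
t 20.0333 pos [ 510.8 -321.   300.1] yhead -1.5574 tilt [-0.0004  0.0004] F [0.5 0.9 1.1] M [ 0.04  0.15 -0.01] w 87.8 q [-0.58  0.53  1.75  0.    0.87  0.98]
tool shift mm [ -1.58   2.37 100.15] turn deg 0.09
```

View pics/s9.png

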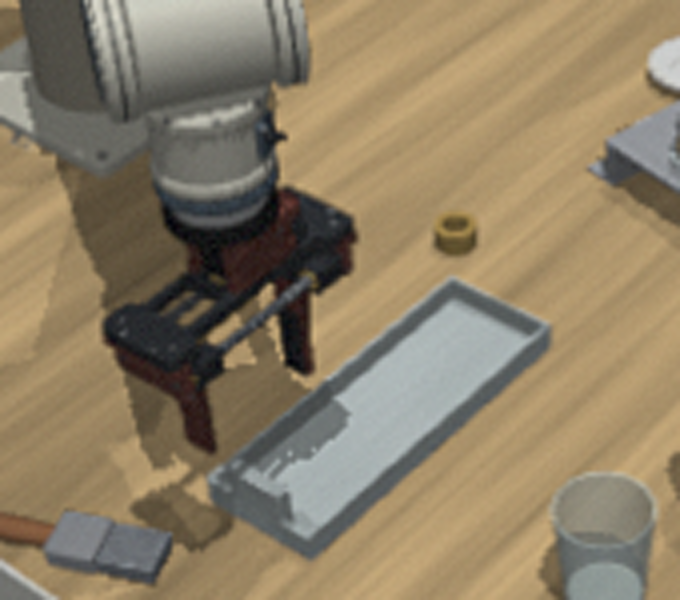

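>>> {"fn": "jog_arm", "kwargs": {
  "steps": [
    [[-0.0008,0.0012,0,0,0,0,0],[-0.0008,0.0012,0,0,0,0.1,0],[0,0,0,0,0,0,0],[0,0,0,0,0,0,0],[0,0,0,0,0,0,0],[0,0,0.025,0,0,0,0],[0,0,0.025,0,0,0,0],[0,0,0,0,0,0,0],[0,0,0,0,0,0,0],[0,0,0,0,0,0,0]]
  ]
}}

```text
t: 20.92
ee_pos: [508.5, -325.4, 251.4]
orientation: [3.141, 0.021, 0.001]
ft_force: [0.3, -0.0, -0.0]
width: 44.0
```

Run:
```python
from st import *
to(509.2,-323.4,200,-1.559)
snap("side","s10",(120,150,290,300),4)
```

```text
t 20.9167 pos [ 508.5 -325.4  251.4] yhead -1.5577 tilt [ 0.0005 -0.0003] F [ 0.3 -0.  -0. ] M [0.01 0.16 0.01] w 44.0 q [-0.59  0.6   1.76  0.    0.78  0.97]
tool shift mm [ 0.67 -2.04 51.36] turn deg 0.08
```

View pics/s10.png

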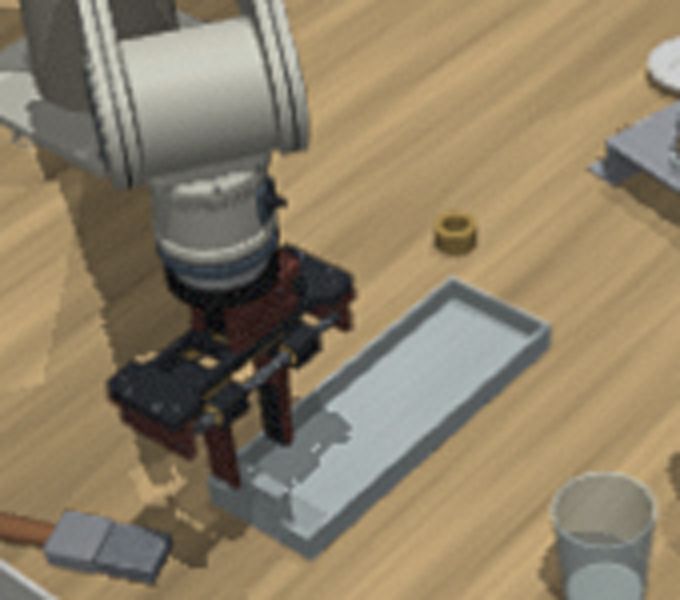

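>>> {"fn": "jog_arm", "kwargs": {
  "steps": [
    [[0,-0.0015,0.02,0,0,0,0],[0,0,0.02,0,0,0,0],[0,0,0.01,0,0,0,0],[0,0,0,0,0,0,0],[0,0,0,0,0,0,1],[0,0,0,0,0,0,1],[0,0,0,0,0,0,1],[0,0,0,0,0,0,1],[0,0,0,0,0,0,1],[0,0,0,0,0,0,1],[0,0,0,0,0,0,1],[0,0,0,0,0,0,1]]
  ]
}}

```text
t: 21.97
ee_pos: [508.5, -323.8, 201.2]
orientation: [3.141, 0.02, 0.002]
ft_force: [-0.4, 0.7, 6.0]
width: 11.8
```

Run:
```python
from st import *
to(509.2,-323.4,200,-1.559)
snap("side","s11",(120,150,290,300),4)
```

```text
t 21.9667 pos [ 508.5 -323.8  201.2] yhead -1.5584 tilt [ 0.001  -0.0004] F [-0.4  0.7  6. ] M [ 0.16  0.22 -0.3 ] w 11.8 q [-0.59  0.68  1.77  0.    0.69  0.97]
tool shift mm [ 0.71 -0.41  1.25] turn deg 0.04
```

View pics/s11.png

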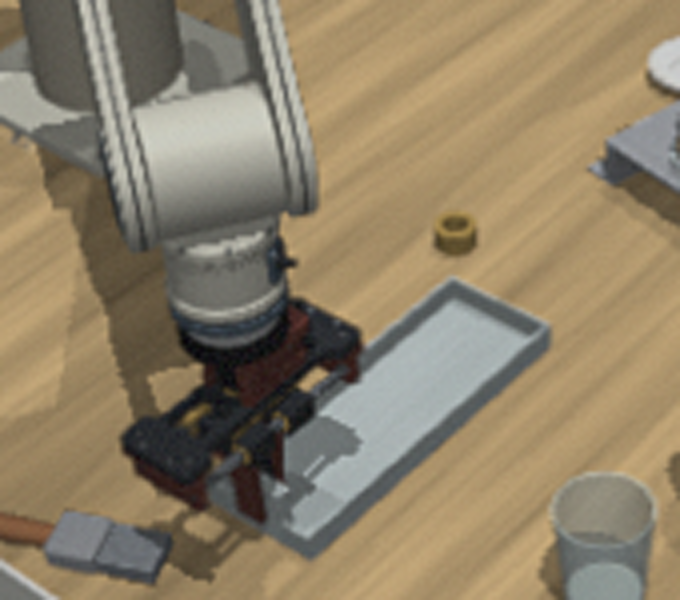

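```bash
cat > plan.py <<'E'
from st import *
def plan(x,y,h,n):
    p,r=st(); h0=np.arctan2(r[1,1],r[0,1]); D=np.array([x,y])-p[:2]; 
    for i in range(n):
        a=h0+(h-h0)*i/n; yy=np.array([np.cos(a),np.sin(a)]); xx=np.array([-yy[1],yy[0]])
        print([round(float(D@xx)/n/1000,4),round(float(D@yy)/n/1000,4),0,0,0,round(np.degrees(h0-h)/n,2),1],end=",")
    print()
E
python3 -c "
from plan import *
plan(472.9,-158.5,-1.781,16)"
```

```text
t 22.0167 pos [ 508.5 -323.8  201.3] yhead -1.5583 tilt [ 0.0009 -0.0004] F [-0.3  0.6  5. ] M [ 0.12  0.2  -0.27] w 11.3 q [-0.59  0.68  1.77  0.    0.69  0.97]
[-0.0021, -0.0104, 0, 0, 0, np.float64(0.8), 1],[-0.0022, -0.0103, 0, 0, 0, np.float64(0.8), 1],[-0.0024, -0.0103, 0, 0, 0, np.float64(0.8), 1],[-0.0025, -0.0103, 0, 0, 0, np.float64(0.8), 1],[-0.0027, -0.0102, 0, 0, 0, np.float64(0.8), 1],[-0.0028, -0.0102, 0, 0, 0, np.float64(0.8), 1],[-0.003, -0.0101, 0, 0, 0, np.float64(0.8), 1],[-0.0031, -0.0101, 0, 0, 0, np.float64(0.8), 1],[-0.0032, -0.0101, 0, 0, 0, np.float64(0.8), 1],[-0.0034, -0.01, 0, 0, 0, np.float64(0.8), 1],[-0.0035, -0.01, 0, 0, 0, np.float64(0.8), 1],[-0.0037, -0.0099, 0, 0, 0, np.float64(0.8), 1],[-0.0038, -0.0099, 0, 0, 0, np.float64(0.8), 1],[-0.0039, -0.0098, 0, 0, 0, np.float64(0.8), 1],[-0.0041, -0.0098, 0, 0, 0, np.float64(0.8), 1],[-0.0042, -0.0097, 0, 0, 0, np.float64(0.8), 1],
```

>>> {"fn": "jog_arm", "kwargs": {
  "steps": [
    [[-0.0021,-0.0104,0,0,0,0.8,1],[-0.0022,-0.0103,0,0,0,0.8,1],[-0.0024,-0.0103,0,0,0,0.8,1],[-0.0025,-0.0103,0,0,0,0.8,1],[-0.0027,-0.0102,0,0,0,0.8,1],[-0.0028,-0.0102,0,0,0,0.8,1],[-0.003,-0.0101,0,0,0,0.8,1],[-0.0031,-0.0101,0,0,0,0.8,1],[-0.0032,-0.0101,0,0,0,0.8,1],[-0.0034,-0.01,0,0,0,0.8,1],[-0.0035,-0.01,0,0,0,0.8,1],[-0.0037,-0.0099,0,0,0,0.8,1],[-0.0038,-0.0099,0,0,0,0.8,1],[-0.0039,-0.0098,0,0,0,0.8,1],[-0.0041,-0.0098,0,0,0,0.8,1],[-0.0042,-0.0097,0,0,0,0.8,1],[0,0,0,0,0,0,1],[0,0,0,0,0,0,1],[0,0,0,0,0,0,1]]
  ]
}}

```text
t: 23.6
ee_pos: [472.9, -157.6, 201.2]
orientation: [-3.124, 0.33, -0.001]
ft_force: [0.4, 7.2, 8.4]
width: 12.0
```

Run:
```python
from st import *
to(472.9,-158.5,201,-1.781)
snap("side","s12",(170,120,340,270),4)
snap("top","t12",(150,150,340,290),4)
```

```text
t 23.6 pos [ 472.9 -157.6  201.2] yhead -1.7813 tilt [0.0009 0.0006] F [0.4 7.2 8.4] M [ 1.14  0.02 -0.09] w 12.0 q [-0.35  0.58  2.01  0.    0.55  1.43]
tool shift mm [0.17 0.85 0.22] turn deg -0.02
```

View pics/s12.png

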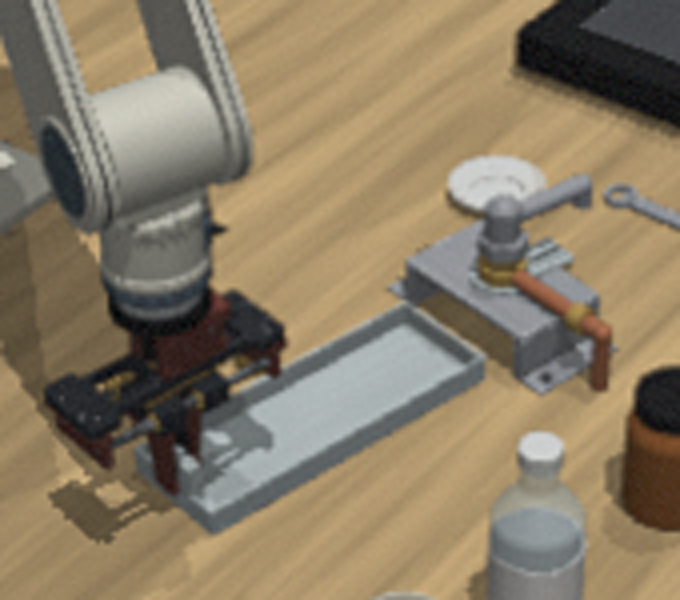

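View pics/t12.png

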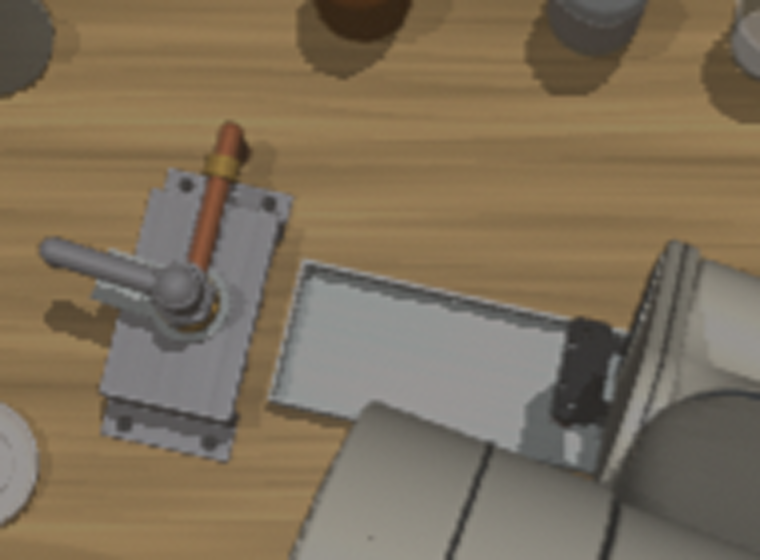

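Run:
```python
from st import *
a=-0.21;A=np.array([543.8,173.1])
B=lambda p:np.array([[np.cos(a),np.sin(a)],[-np.sin(a),np.cos(a)]])@(p[:2]-A)
T=lambda U:(np.array(U)+.5)/4-.5+150
for U in ((303,262),(268,402),(560,318)): print(B(atz("top",T(U),24)))
S=lambda U:(np.array(U)+.5)/4-.5+np.array([170,120])
A=np.array([542,172.3])
for U in ((408,307),(484,360),(215,513)): print("side",B(atz("side",S(U),24)))
p,r=st()
print(B(p))
```

```text
[ 47.365  -63.8927]
[-51.7639 -63.2744]
[  47.9417 -245.1259]
side [-42.8928 -66.7981]
side [ 50.9805 -66.937 ]
side [  50.3185 -340.5752]
t 23.7 pos [ 472.9 -157.6  201.2] yhead -1.7813 tilt [0.0009 0.0007] F [1.1 7.7 8.3] M [ 1.19  0.   -0.11] w 11.8 q [-0.35  0.58  2.01  0.    0.55  1.43]
[   1.1997 -337.0928]
```

>>> {"fn": "jog_arm", "kwargs": {
  "steps": [
    [[0,-0.01,0,0,0,0,1],[0,-0.01,0,0,0,0,1],[0,-0.01,0,0,0,0,1],[0,-0.01,0,0,0,0,1],[0,-0.01,0,0,0,0,1],[0,-0.01,0,0,0,0,1],[0,-0.01,0,0,0,0,1],[0,-0.01,0,0,0,0,1],[0,0,0,0,0,0,1],[0,0,0,0,0,0,1]]
  ]
}}

```text
t: 24.53
ee_pos: [489.9, -79.3, 201.2]
orientation: [-3.124, 0.329, -0.003]
ft_force: [0.4, 6.4, 7.0]
width: 11.7
```

Run:
```python
from st import *
st()
snap("side","s13",(170,120,340,270),4)
```

```text
t 24.5333 pos [489.9 -79.3 201.2] yhead -1.7806 tilt [0.0017 0.0004] F [0.4 6.4 7. ] M [1.02 0.06 0.03] w 11.7 q [-0.18  0.58  2.01  0.    0.55  1.59]
```

View pics/s13.png

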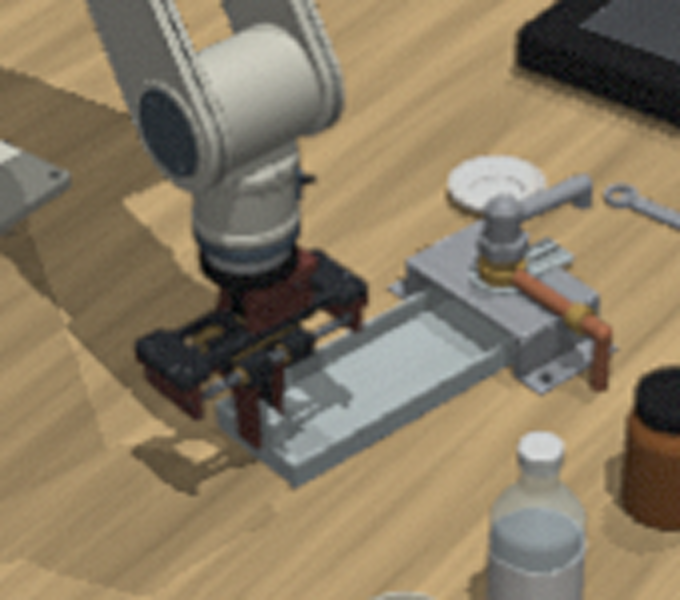

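>>> {"fn": "jog_arm", "kwargs": {
  "steps": [
    [[0,-0.01,0,0,0,0,1],[0,-0.01,0,0,0,0,1],[0,-0.01,0,0,0,0,1],[0,-0.01,0,0,0,0,1],[0,-0.01,0,0,0,0,1],[0,-0.01,0,0,0,0,1],[0,-0.01,0,0,0,0,1],[0,-0.01,0,0,0,0,1],[0,-0.01,0,0,0,0,1],[0,-0.01,0,0,0,0,1],[0,-0.01,0,0,0,0,1],[0,0,0,0,0,0,1],[0,0,0,0,0,0,1],[0,0,0,0,0,0,1]]
  ]
}}

```text
t: 25.75
ee_pos: [512.7, 28.3, 201.2]
orientation: [-3.123, 0.329, -0.002]
ft_force: [-0.3, 7.3, 6.0]
width: 11.9
```

Run:
```python
from st import *
st()
snap("side","s14",(200,100,370,250),4)
snap("top","t14",(100,150,290,290),4)
```

```text
t 25.75 pos [512.7  28.3 201.2] yhead -1.7808 tilt [0.0016 0.0008] F [-0.3  7.3  6. ] M [1.08 0.23 0.07] w 11.9 q [0.03 0.6  1.97 0.   0.57 1.81]
```

View pics/s14.png

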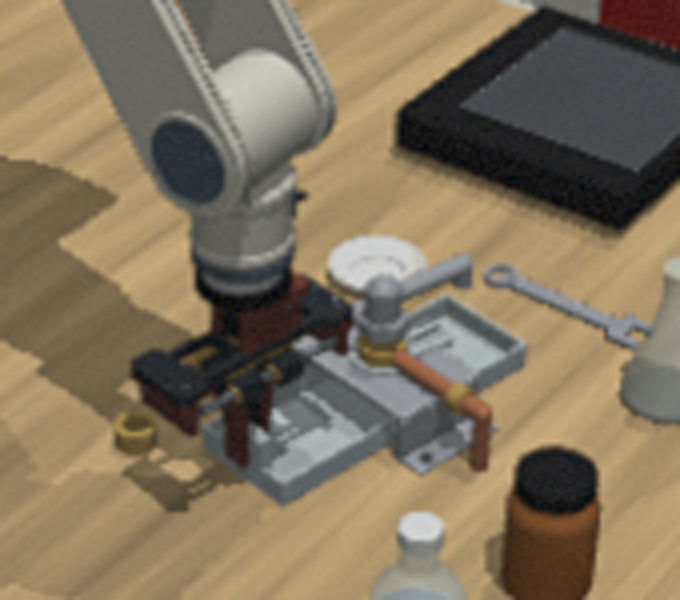

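View pics/t14.png

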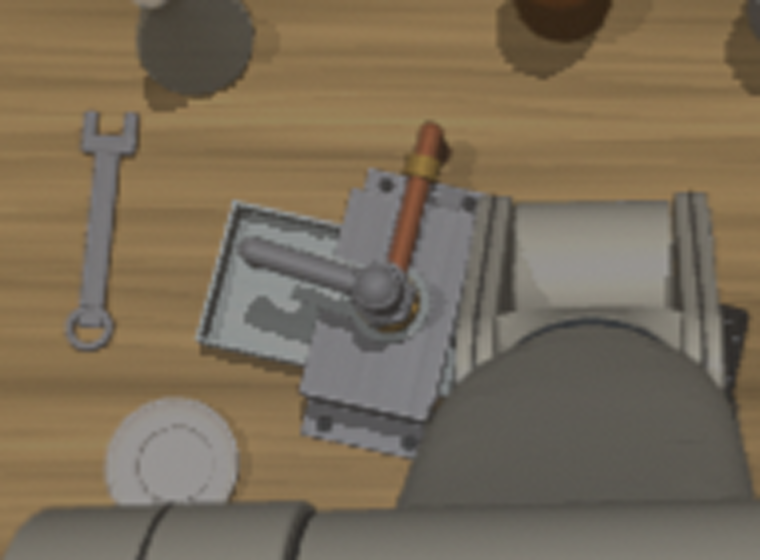

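>>> {"fn": "jog_arm", "kwargs": {
  "steps": [
    [[0,0,0,0,0,0,0],[0,0,0,0,0,0,0],[0,0,0,0,0,0,0],[0,0,0,0,0,0,0],[0,0,0,0,0,0,0],[0,0,0,0,0,0,0],[0,0,-0.02,0,0,0,0],[0,0,-0.03,0,0,0,0],[0,0,-0.04,0,0,0,0],[0,0,-0.04,0,0,0,0],[0,0.02,-0.03,0,0,0,0],[0,0.04,0,0,0,0,0],[0,0.04,0,0,0,0,0],[0,0.04,0,0,0,0,0],[0,0.04,0,0,0,0,0],[0,0.04,0,0,0,0,0],[0,0,0,0,0,0,0],[0,0,0,0,0,0,0],[0,0,0,0,0,0,0]]
  ]
}}

```text
t: 27.43
ee_pos: [466.0, -187.5, 360.4]
orientation: [-3.124, 0.332, 0.001]
ft_force: [0.1, -0.5, 0.1]
width: 43.9
```

Run:
```python
from st import *
st()
snap("side","s15")
im=ctrl.get_image("top")[:,:,::-1]; cv2.imwrite("pics/top15.png",im)
cv2.imwrite("pics/t15.png",cv2.resize(im[180:270,140:260],None,fx=6,fy=6,interpolation=cv2.INTER_CUBIC))
m=ctrl.trace("elbow","top")[0]['pixels']
ys,xs=np.nonzero(m); P=np.array([atz("top",(x,y),104.5) for x,y in zip(xs,ys)])[:,:2]
d=P-[543.6,173.1]; rr=np.hypot(*d.T); a=np.arctan2(d[:,1],d[:,0]); k=(rr>30)&(rr<78)&(abs(a-1.3)<.6); print("trace",a[k].mean(),k.sum())
```

```text
t 27.4333 pos [ 466.  -187.5  360.4] yhead -1.7823 tilt [-0.0005  0.0005] F [ 0.1 -0.5  0.1] M [ 0.09  0.16 -0.04] w 43.9 q [-0.41  0.31  1.93  0.    0.9   1.38]
trace 1.2879008967846455 120
```

View pics/s15.png

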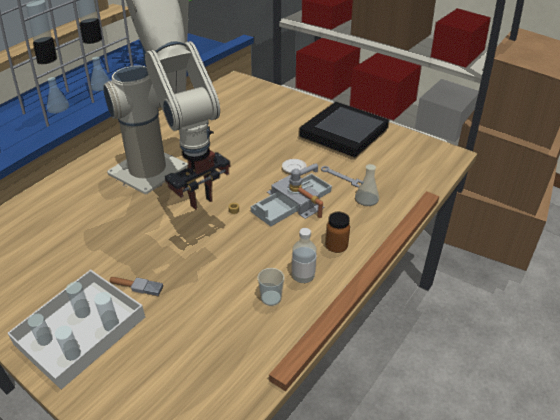

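View pics/t15.png

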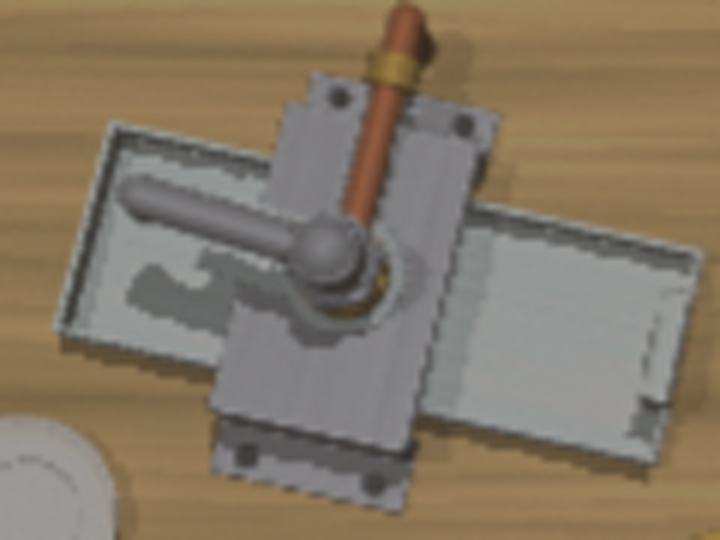

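```bash
python3 -c "
from workcell import ctrl
print(ctrl.close_job())"
```

```text
the job is handed in; nothing more can be done
None
```

The job is handed in at about 27.5 s of the 72 s allowed. The elbow is screwed on to the index tab, the pan is under the bridge, and the gripper is clear of everything.

**Elbow:** I turned it clockwise about 1.96 rad in three grips, never backwards.
- The top camera puts the arm's heading at 1.281 to 1.288 rad and the tab's centre line at about 1.26 rad. That leaves the outlet about 0.02 rad (1°) short of the mark, not past it.
- The tool's own angle at the last grip read 1.263 rad, slightly further on than the camera's. The side camera was too coarse to settle the difference. I stopped there so as not to overshoot.

**Pan:** I gripped it by its plate, lined it up with the tunnel and slid it through.
- From the tool position, its front stands about 126 mm past the stub's axis and the outlet is at 85 mm. The outlet is therefore over the pan, about 28 mm clear of the front wall.
- Sliding it did not move the elbow: the arm's heading read 1.286 rad before and 1.288 rad after.

**Bystanders:** In the last pictures nothing looks moved and nothing has fallen. I judged this by eye and did not re-measure each item.

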